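Lay out the potting bench

TASK

Lay out the bench for potting on: stand the terracotta saucer in the middle of the top of the grey kneeling block and the green pot upright in the saucer, and put the square pot upright, right down in the tray's empty cell between the two seedlings. Lay the hand fork on the bench in front of the caddy (on the robot's side), parallel to the caddy's front and centred on it, either way round, with the fork's middle line about 7 cm from the caddy. Leave the reel, the jar and the seed tin where they are.

Things in the scene. Friction and masses are not known exactly. Their poses are not given: they have to be found in the camera images.
- block: Grey silicone kneeling block, a flat plain slab 120 (its x, depth) x 200 (its y, length) x 40 mm high; does not move. Origin at the centre of its underside on the bench; its flat top is 40 mm above.
- tray: Fixed black seedling tray, 128 (x) x 190 (y) x 35 mm high, walls and floor 4 mm. Two rows of three cells, 58 mm square, 62 mm apart. Origin: centre of the underside. In the front row (robot's side, -x) the left and right cells (x -31, y +-62) hold fixed round clay seedling pots 48 mm across, 54 mm high, leaves to 85 mm. The cell between them (centre x -31, y 0) and the back row are empty.
- caddy: Fixed white ceramic compost caddy, a rounded box with a hinged lid that stays shut and a wooden knob. 130 deep (its x) x 140 wide (its y); lid top 134 mm, knob top 156 mm above the bench. Origin on the bench at the foot of the middle of its FRONT face (robot's side); the caddy extends from there to +x, and in front of it is -x.
- saucer: Round terracotta saucer, an open shallow dish 66 mm across at the rim, 58 mm at the foot, 24 mm high; wall 5 mm, floor 6 mm thick, inside about 50 mm across at the floor. Loose, about 0.1 kg. Origin at the centre of its underside, z up.
- pot: Round green plastic plant pot, open at the top, 62 mm across over its straight collar (from 46 to 70 mm height), tapering to 44 mm at the foot, 70 mm high, wall 3 mm. Loose, about 50 g. Origin at the centre of its underside, z up.
- square_pot: Black plastic square pot with straight sides, 50 x 50 x 70 mm high, wall 3 mm, open at the top. Loose, about 50 g. Origin at the centre of its underside, z up, x and y square to its sides.
- fork: Loose hand fork lying flat, about 0.14 kg: wooden handle 24 mm wide, 22 mm high; flat three-tined stainless steel head 56 mm wide, 5 mm thick. 190 mm long along its x: handle from -95 to +20 mm, neck and tines from +20 to +95 mm. Origin at mid-length on the underside, where the handle can be gripped near the balance point; z up.
- reel: Empty wooden reel standing on end, 36 mm across, 40 mm high; loose, to be left alone. Origin at the centre of its underside.
- jar: Small amber glass jar with a metal cap, 44 mm across, 55 mm high; loose, to be left alone. Origin at the centre of its underside.
- seed_tin: Plain metal seed tin, a box 70 x 40 x 30 mm high; loose, to be left alone. Origin at the centre of its underside.
Mind the look-alikes: they are no part of the job. What is shaped like the fork but blue or turquoise is not meant.

How it is judged:
By the outcome, as a careful person would: the job done as asked, in the order asked, and still so for the second after the job is handed in, with the robot touching nothing.
It also fails if it takes over 120 s, if anything falls off the work surface, if the arm or the gripper's body presses on something with over 40 N, if the wrist force passes 120 N, or if a joint passes its speed limit or range.

ROBOT

A 7-joint arm with a two-finger parallel gripper is mounted at the origin on the work surface. World frame = base frame: x ahead of the robot, y to its left, z up, the work surface at z = 0. Lengths are in mm, angles in degrees, forces in N, time in s.
With the tool pointing down it reaches from about 400 to 875 mm from the base axis. Payload 6.5 kg.
Tool frame: the origin (TCP) lies at the very end of the fingers, on their centre line; the grasp point (between the pads) lies 19 mm behind it; z points along the fingers, y is the direction in which the jaws open and shut (so a half turn about z gives the same grasp; the last joint's range is limited). The gripper opens to 85 mm and grips with 20 to 120 N. Pads are 22 mm wide; open, the fingers measure 114 mm over their backs; the gripper's body (76 mm by 85 mm) begins 54 mm behind the grasp point. The pads swing forward as they close: fully open they stand 13 mm farther back than shut.
Start: joints at [-76.158, 30.733, -0.252, 88.115, 0.149, 61.152, -4.079], TCP at [196.921, 619.445, 231.29] pointing down, gripper open.
Joint ranges: [-154.64, 154.64], [-21.42, 123.67], [-72.66, 72.17], [13.99, 137.28], [-74.86, 254.86], [10.95, 109.41], [-158.01, 158.01]. Speed limits (degrees/s): [136.94, 136.94, 180, 180, 180, 180, 180].

INTERFACE

Orientations are given as [roll, pitch, yaw] about the fixed x, y, z axes, in that order (R = Rz(yaw) Ry(pitch) Rx(roll)).
In Python, from workcell import ctrl, imaging, finder gives the robot as it stands.
- The arm moves only by the tool send_rows, never from a script. Its argument "targets" is a list that holds one entry, the list of rows, each a list of 7 numbers: the shift along the tool's x, y, z normalised to -1 to 1, where 1 is 400 mm, then the turn, a rotation vector about the tool's x, y, z normalised to -1 to 1, where 1 is 0.5 rad, then the finger opening in mm, from 0 to 85.4. In form: [[[tx, ty, tz, rx, ry, rz, gripper], ...]]. A call has 1 to 5 rows; each row shifts and turns the pose as measured when the row begins, along the tool's axes as they then stand; what a row does not reach is not made up. A row lasts 1/12 s, in which the tool goes at most 41.7 mm and 7.16 degrees, less where a joint would pass 70% of its speed; a pose out of reach is approached as far as the arm can. A call with a number of a shift or a turn outside -1 to 1 is refused whole. A call with a gripper value outside its range is refused whole. The fingers move at their own pace and stop on an object; "force" is the grip in N (left out, the last holds). Time passes only in rows, so rows that do not move let the fingers close. It gives the time, the measured TCP pose, the force and the opening at its end, in the units of the state.
- ctrl.sense(): the state, without advancing time (a new reading comes with each control period).
- imaging.read_camera(name): name is "scene" or "top" or "wrist"; returns (picture, depth): 384x512x3 uint8, red, green, blue; 384x512 float32, mm along the optical axis (not along the pixel's ray), 0 where there is no reading.
- imaging.camera_info(name): a dict with "fx", "fy", "cx", "cy" (pixels), "rvec" (rotation vector, rad) and "tvec" (3), from world to camera coordinates, as OpenCV has them. Camera axes: x right, y down, z forward; pixel columns grow to the right and rows downward; lengths in mm; the calibration is good to about 2 mm. The wrist camera is an equidistant fisheye: a pixel r from the principal point sees the ray r / f radians off the axis. A picture is of the moment at which its call begins: read the wrist's pose just before it. camera_info takes no time and is no camera call; for the wrist camera it gives the pose at the moment of the call.
- ctrl.finish_job(): hands the job in, once; it reports no verdict.
Trained networks look in the newest picture that a camera, given by its name, has taken for a name from the list of things; names that differ only in an ending like _2 or _b are one class to them, and where a whole thing is asked for, a point or a joint stands for the part that bears it (a point fixed in the world has none). Each returns a list of dicts, best first, with "confidence" (0 to 1); they miss things now and then, are a little off and sometimes report something else, mostly with a low value. They report only what shows in the picture. A call takes as long as a camera call. They do not tell look-alikes from the thing itself.
- finder.spot_in(camera, query): "location" ([x, y, z] in mm, in world coordinates, good to about 4 mm: the middle of the surface that is visible of it).
The state is a dict: "time": time; "joints": joint angles; "qd": joint speeds; "joint_torque": joint torques, N m; "position": TCP position; "tcp_rot": TCP orientation; "contact_force": force on the tool from outside, world axes, zero at the start; "torque": the same for the moment, N m; "grip_width": opening from 0.0 (shut) to 1.0 (fully open).
Only numpy, scipy, OpenCV 4.12 (cv2) and the standard library are available. Lean on these libraries where they do the work, as an engineer would, in place of code of your own. Each camera call takes 0.05 s, during which the arm holds its last target.

## Working session

There is one attempt and no reset: what is moved stays moved. The work goes in short steps, Python scripts to look and compute and a tool call to move; the robot and the scene stay as the last step left them, time stands still between calls to the robot, and variables do not carry over. Pictures are saved under pics/ and viewed, and the job is handed in when it is done.

Besides the shell and the picture viewer there is one more tool, called after "Emit:" as name(argument=value, ...), one argument or row to a line, values as JSON. send_rows: Moves the arm, as the interface text tells. Scaled input: -1 to 1 covers 400 mm each way for a shift and 0.5 rad each way for a turn. Its arguments: {"type":"object","properties":{"targets":{"type":"array"},"force":{"type":"number"}},"required":["targets"]}

```bash
ls; mkdir -p pics; cat > h.py <<'E'
import numpy as np, cv2
from workcell import ctrl, imaging, finder
from scipy.spatial.transform import Rotation as R
def shot(n,f):
    p,d=imaging.read_camera(n); cv2.imwrite(f'pics/{f}.png',p[:,:,::-1]); np.savez(f'pics/{f}.npz',p=p,d=d); return p,d
def world(n,d):
    i=imaging.camera_info(n); v,u=np.mgrid[:384,:512]
    c=np.stack([(u-i['cx'])/i['fx']*d,(v-i['cy'])/i['fy']*d,d],-1)
    Rm=cv2.Rodrigues(np.array(i['rvec'],float))[0]
    return (c-np.array(i['tvec']).ravel())@Rm
E
python3 - <<'E'
from h import *
print(ctrl.sense())
for n in ('scene','top'):
    p,d=shot(n,n+'0'); W=world(n,d); np.save(f'pics/{n}W.npy',W); print(imaging.camera_info(n))
    for q in ['block','tray','caddy','saucer','pot','square_pot','fork','reel','jar','seed_tin']:
        print(n,q,[(np.round(r['location']).tolist(),round(r['confidence'],2)) for r in finder.spot_in(n,q)][:4])
E
```

```text
pics
{'time': 0.0, 'joints': array([-76.15870122,  30.77829826,  -0.25580836,  88.17056925,
         0.14765956,  61.15188884,  -4.07743881]), 'qd': array([-0.01642437,  0.00230208, -0.09172892, -0.05601139,  0.02291598,
        0.03285844,  0.01161087]), 'joint_torque': array([-9.09060727e-04, -5.83426023e+01,  1.04827881e+00, -2.59110063e+01,
        1.23585854e-02,  9.50387155e-03,  2.89828449e-06]), 'position': array([196.7150245 , 618.85367376, 230.40465277]), 'tcp_rot': array([-1.79899711e+02,  5.45368171e-03,  1.62372519e+02]), 'contact_force': array([ 0.79085663, -0.6795429 , -0.10955672]), 'torque': array([-0.01357435, -0.03787021,  0.02405179]), 'grip_width': 1.0002056567457764}
{'fx': 437.66527125045235, 'fy': 437.66527125045235, 'cx': 258.6648605820641, 'cy': 192.97530750514, 'rvec': array([ 1.04073107,  2.36415776, -1.04865313]), 'tvec': array([ 296.37042184, -182.06106117, 1305.28317519])}
scene block [([644.0, 297.0, 40.0], 0.61)]
scene tray [([638.0, -272.0, 28.0], 0.87)]
scene caddy [([732.0, 53.0, 133.0], 0.94), ([391.0, -206.0, 33.0], 0.66)]
scene saucer [([439.0, 
[... 454 characters left out ...]
8464, 'fy': 369.83120663278464, 'cx': 260.9253198553768, 'cy': 191.61345320617926, 'rvec': array([ 2.05732265, -2.1586458 ,  0.2352774 ]), 'tvec': array([ 16.09230918, 435.11557272, 890.09248617])}
top block [([627.0, 282.0, 39.0], 0.95)]
top tray []
top caddy [([686.0, 20.0, 132.0], 0.69)]
top saucer [([444.0, -332.0, 9.0], 0.7)]
top pot [([446.0, 330.0, 39.0], 0.73), ([401.0, 0.0, 39.0], 0.17)]
top square_pot [([430.0, 100.0, 27.0], 0.74)]
top fork [([259.0, 311.0, 23.0], 0.91), ([422.0, -109.0, 20.0], 0.9), ([188.0, -313.0, 24.0], 0.62)]
top reel [([403.0, -2.0, 40.0], 0.53)]
top jar [([378.0, 199.0, 55.0], 0.63), ([381.0, -211.0, 32.0], 0.38)]
top seed_tin [([381.0, -212.0, 34.0], 0.93)]
```

View pics/scene0.png

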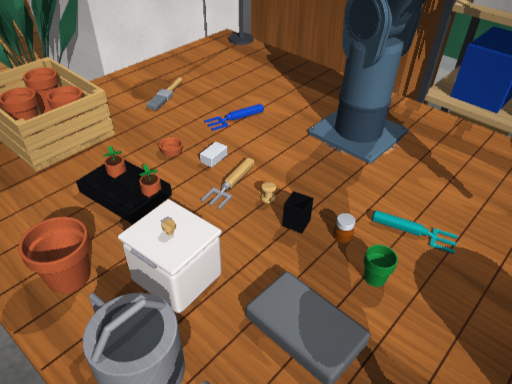

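View pics/top0.png

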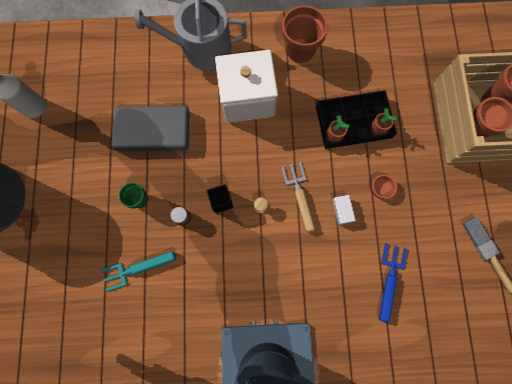

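The wooden-handled fork near the middle (top px ~300,200) is the one I want. The blue fork (390,285) and the turquoise one (140,270) are look-alikes. Next I measure precise poses from depth.

```bash
cat > meas.py <<'E'
from h import *
def rect(P): 
    return cv2.minAreaRect(P[:,:2].astype(np.float32))
def circ(P):
    A=np.c_[2*P[:,:2],np.ones(len(P))]; s=np.linalg.lstsq(A,(P[:,:2]**2).sum(1),rcond=None)[0]
    return s[:2],np.sqrt(s[2]+s[0]**2+s[1]**2)
E
python3 - <<'E'
from meas import *
import numpy as np
boxes=dict(block=((630,285),150,30,50),tray=((640,-272),140,28,38),caddy=((730,30),130,120,140),square=((440,103),50,60,75),pot=((446,325),50,63,75),saucer=((440,-333),50,19,28),fork=((425,-108),125,3,30),reel=((405,0),30,35,45),jar=((380,203),40,50,60),tin=((385,-210),50,25,35))
for n in ('top','scene'):
    W=np.load(f'pics/{n}W.npy').reshape(-1,3); d=np.load(f'pics/{n}0.npz')['d'].ravel(); W=W[d>0]
    f=W[(abs(W[:,2])<10)&(abs(W[:,0]-450)<300)&(abs(W[:,1])<400)]; print(n,'floor z',np.median(f[:,2]))
    for k,(c,r,a,b) in boxes.items():
        P=W[(np.hypot(*(W[:,:2]-c).T)<r)&(W[:,2]>a)&(W[:,2]<b)]
        if len(P)<5: print(n,k,len(P)); continue
        print(n,k,len(P),'rect',[np.round(x,1).tolist() for x in rect(P)],'circ',np.round(circ(P)[0],1),round(circ(P)[1],1),'zmed',round(np.median(P[:,2]),1))
E
```

```text
top floor z -0.009146149443514915
top block 3135 rect [[631.0, 284.3], [199.2, 119.5], 88.3] circ [629.3 283.4] 66.9 zmed 39.5
top tray 710 rect [[633.0, -270.8], [130.7, 191.4], 6.8] circ [ 631.9 -269.5] 78.9 zmed 32.7
top caddy 2873 rect [[748.2, 30.5], [223.0, 159.1], 15.3] circ [735.2  34.2] 68.4 zmed 133.0
top square 128 rect [[424.6, 101.5], [50.5, 50.1], 15.1] circ [424.4 101.3] 27.2 zmed 69.1
top pot 130 rect [[438.9, 318.6], [62.1, 58.7], 87.6] circ [439.2 318.1] 29.4 zmed 68.7
top saucer 159 rect [[440.7, -325.6], [63.3, 63.3], 39.9] circ [ 439.8 -325.6] 29.9 zmed 23.6
top fork 1085 rect [[421.3, -108.8], [239.6, 238.9], 27.5] circ [ 421.1 -125.8] 74.5 zmed 18.3
top reel 149 rect [[406.5, -2.4], [33.1, 34.1], 87.5] circ [405.5  -1.5] 12.5 zmed 39.5
top jar 200 rect [[386.5, 203.2], [37.7, 38.0], 43.8] circ [386.  203.7] 14.1 zmed 54.7
top tin 425 rect [[384.6, -215.2], [69.5, 40.6], 8.3] circ [ 384.1 -214.5] 23.3 zmed 29.8
scene floor z 0.3654408766310212
scene block 6685 rect [[633.4, 283.9], [198.6, 120.6], 88.5] circ [636.6 287.3] 66.8 zmed 39.8
scene tray 938 rect [[633.1, -273.1], [131.1, 195.4], 6.5] circ [ 638.8 -265.3] 77.2 zmed 32.2
scene caddy 4428 rect [[749.2, 28.7], [222.9, 158.9], 15.5] circ [735.4  32. ] 63.5 zmed 133.4
scene square 254 rect [[425.3, 99.0], [54.0, 51.0], 14.2] circ [426.   99.6] 27.2 zmed 67.5
scene pot 259 rect [[440.5, 315.8], [62.8, 60.3], 33.6] circ [440.8 316.2] 29.5 zmed 68.4
scene saucer 134 rect [[442.2, -328.3], [64.1, 64.0], 41.3] circ [ 441.5 -327.9] 29.7 zmed 23.3
scene fork 1069 rect [[421.1, -107.7], [218.3, 241.6], 13.3] circ [ 417.7 -111.6] 79.5 zmed 13.1
scene reel 127 rect [[407.6, -3.3], [33.3, 34.3], 21.7] circ [408.   -2.8] 12.8 zmed 39.9
scene jar 207 rect [[387.7, 201.6], [39.0, 36.9], 33.1] circ [388.2 202.3] 14.6 zmed 54.9
scene tin 262 rect [[387.1, -217.4], [71.3, 43.2], 8.7] circ [ 387.2 -216.8] 24.4 zmed 30.3
```

```bash
python3 - <<'E'
from meas import *
for n in ('top','scene'):
    W=np.load(f'pics/{n}W.npy'); Z=np.load(f'pics/{n}0.npz'); p=Z['p'].astype(int); d=Z['d']
    def cc(m,c):
        m=(m&(d>0)).astype(np.uint8); k,l,s,_=cv2.connectedComponentsWithStats(m)
        best=max(range(1,k),key=lambda i:s[i,4]*(np.hypot(*(W[l==i][:,:2].mean(0)-c))<60)); return W[l==best]
    near=lambda c,r:np.hypot(W[...,0]-c[0],W[...,1]-c[1])<r
    white=(p.min(2)>120)&(p.max(2)-p.min(2)<50)
    P=cc((W[...,2]>126)&(W[...,2]<142)&near((730,30),130)&white,(735,32)); r=rect(P); print(n,'caddy lid',len(P),r,'z',np.median(P[:,2]))
    # fork: handle
    P=cc((W[...,2]>12)&(W[...,2]<30)&near((420,-108),100),(420,-115)); print(n,'handle',len(P),rect(P),P[:,2].max())
    P=cc((W[...,2]>2)&(W[...,2]<30)&near((435,-108),110),(420,-110)); print(n,'fork',len(P),rect(P))
    P=W[(W[...,2]>40)&(W[...,2]<53)&near((620,-270),110)]
    for s in (1,-1):
        Q=P[(P[:,1]+270)*s>0]; print('seedl',len(Q),Q.mean(0).round(1),rect(Q)) if len(Q)>5 else 0
E
```

```text
top caddy lid 2611 ((712.2542724609375, 20.049724578857422), (130.43836975097656, 141.34951782226562), 5.152792930603027) z 133.18091874151406
top handle 435 ((396.4864501953125, -112.34071350097656), (129.7781219482422, 24.10000228881836), 11.565056800842285) 26.76299000125633
top fork 702 ((427.09246826171875, -104.44325256347656), (195.1208038330078, 61.499473571777344), 8.653799057006836)
seedl 74 [ 586.2 -207.7   49.3] ((594.2669677734375, -210.47714233398438), (48.07933044433594, 43.76741409301758), 2.9637906551361084)
seedl 86 [ 600.5 -327.7   49.3] ((607.9078369140625, -334.8929748535156), (45.913185119628906, 45.676116943359375), 22.51930046081543)
scene caddy lid 4009 ((716.1959228515625, 20.170276641845703), (133.27066040039062, 143.11695861816406), 5.4679341316223145) z 133.49056098760738
scene handle 339 ((399.4390563964844, -114.16532897949219), (134.2492218017578, 25.850860595703125), 11.44159984588623) 26.389007596636503
scene fork 666 ((428.4416198730469, -112.88801574707031), (191.5020294189453, 65.34873962402344), 11.706074714660645)
seedl 97 [ 603.9 -201.9   47.3] ((597.366943359375, -212.92636108398438), (46.183738708496094, 46.47298812866211), 50.81761932373047)
seedl 91 [ 616.4 -324.1   47. ] ((610.7409057617188, -333.8692626953125), (42.76054763793945, 47.184261322021484), 75.49764251708984)
```

```bash
cat > plan.py <<'E'
# usage: plan.py grip x,y,z,yaw [x,y,z,yaw ...]  -> rows from the present pose (tool kept pointing down)
import sys; from h import *
s=ctrl.sense(); p=np.array(s['position']); r=R.from_euler('xyz',s['tcp_rot'],degrees=True)
step=float(sys.argv[1]); g=float(sys.argv[2]); rows=[]
print('t',round(s['time'],2),'p',p.round(1),'rot',np.round(s['tcp_rot'],1),'F',np.round(s['contact_force'],1),'g',round(s['grip_width']*85.4,1),'q',np.round(s['joints']))
for a in sys.argv[3:]:
    x=[float(v) for v in a.split(',')]; t=np.array(x[:3]); rt=R.from_euler('xyz',[180,0,x[3]],degrees=True)
    rv=(r.inv()*rt).as_rotvec(); dl=t-p
    n=max(1,int(np.ceil(max(np.linalg.norm(dl)/step,np.degrees(np.linalg.norm(rv))/6.5))))
    for i in range(n):
        sh=r.inv().apply(dl/n); rows.append(list(np.round(sh/400,3)+0.)+list(np.round(rv/n/.5,3)+0.)+[g]); r=r*R.from_rotvec(rv/n)
    p=t;r=rt
for i in range(0,len(rows),5): print('[['+','.join('['+','.join('%g'%v for v in w)+']' for w in rows[i:i+5])+']]')
E
python3 plan.py 40 85 550,300,240,118 560,-100,240,80 441,-327,120,53.5
```

```text
t 1.1 p [196.9 619.4 231.3] rot [-180.     0.   162.4] F [-0.4  0.1 -0.2] g 85.3 q [-76.  31.  -0.  88.   0.  61.  -4.]
[[[-0.09,-0.041,-0.002,0,0,0.129,85],[-0.093,-0.035,-0.002,0,0,0.129,85],[-0.095,-0.029,-0.002,0,0,0.129,85],[-0.096,-0.023,-0.002,0,0,0.129,85],[-0.098,-0.017,-0.002,0,0,0.129,85]]]
[[[-0.099,-0.01,-0.002,0,0,0.129,85],[-0.099,-0.004,-0.002,0,0,0.129,85],[-0.099,0.002,-0.002,0,0,0.129,85],[-0.099,0.009,-0.002,0,0,0.129,85],[-0.098,0.015,-0.002,0,0,0.129,85]]]
[[[-0.097,0.021,-0.002,0,0,0.129,85],[-0.095,0.028,-0.002,0,0,0.129,85],[-0.081,-0.041,0,0,0,0.121,85],[-0.084,-0.036,0,0,0,0.121,85],[-0.086,-0.031,0,0,0,0.121,85]]]
[[[-0.087,-0.025,0,0,0,0.121,85],[-0.089,-0.02,0,0,0,0.121,85],[-0.09,-0.015,0,0,0,0.121,85],[-0.09,-0.009,0,0,0,0.121,85],[-0.091,-0.004,0,0,0,0.121,85]]]
[[[-0.091,0.002,0,0,0,0.121,85],[-0.091,0.007,0,0,0,0.121,85],[-0.09,0.013,0,0,0,0.121,85],[-0.076,-0.024,0.037,0,0,0.116,85],[-0.078,-0.02,0.038,0,0,0.116,85]]]
[[[-0.079,-0.015,0.038,0,0,0.116,85],[-0.079,-0.011,0.038,0,0,0.116,85],[-0.08,-0.006,0.038,0,0,0.116,85],[-0.08,-0.002,0.038,0,0,0.116,85],[-0.08,0.003,0.038,0,0,0.116,85]]]
[[[-0.08,0.008,0.038,0,0,0.116,85]]]
```

Emit:
send_rows(
  targets=[
    [[-0.09,-0.04,0,0,0,0.13,85],[-0.093,-0.035,0,0,0,0.13,85],[-0.095,-0.03,0,0,0,0.13,85],[-0.096,-0.023,0,0,0,0.13,85],[-0.098,-0.017,0,0,0,0.13,85]],
  ],
  force=40,
)

```text
time: 1.52
position: [336.9, 491.1, 230.0]
tcp_rot: [179.9, -0.5, 144.2]
contact_force: [0.7, 1.7, -0.4]
grip_width: 0.997
```

Emit:
send_rows(
  targets=[
    [[-0.1,-0.01,0,0,0,0.13,85],[-0.1,-0.005,0,0,0,0.13,85],[-0.1,0,0,0,0,0.13,85],[-0.1,0.008,0,0,0,0.13,85],[-0.1,0.015,0,0,0,0.13,85]],
  ],
)

```text
time: 1.93
position: [489.8, 348.8, 229.4]
tcp_rot: [179.9, -0.6, 124.7]
contact_force: [-0.1, -0.3, -0.7]
grip_width: 0.994
```

Emit:
send_rows(
  targets=[
    [[-0.1,0.02,0,0,0,0.13,85],[-0.1,0.028,0,0,0,0.13,85],[-0.085,-0.04,0,0,0,0.12,85],[-0.085,-0.036,0,0,0,0.12,85],[-0.09,-0.03,0,0,0,0.12,85]],
  ],
)

```text
time: 2.35
position: [558.2, 174.2, 228.0]
tcp_rot: [179.7, -0.6, 106.0]
contact_force: [0.4, 0.0, 0.7]
grip_width: 0.994
```

Emit:
send_rows(
  targets=[
    [[-0.09,-0.025,0,0,0,0.12,85],[-0.09,-0.02,0,0,0,0.12,85],[-0.09,-0.015,0,0,0,0.12,85],[-0.09,-0.01,0,0,0,0.12,85],[-0.09,0,0,0,0,0.12,85]],
  ],
)

```text
time: 2.77
position: [557.6, -18.1, 226.9]
tcp_rot: [179.8, -0.7, 87.9]
contact_force: [1.0, -0.2, -0.6]
grip_width: 0.997
```

Emit:
send_rows(
  targets=[
    [[-0.09,0,0,0,0,0.12,85],[-0.09,0.007,0,0,0,0.12,85],[-0.09,0.013,0,0,0,0.12,85],[-0.08,-0.024,0.02,0,0,0.12,85],[-0.08,-0.02,0.02,0,0,0.12,85]],
  ],
)

```text
time: 3.18
position: [523.8, -194.0, 211.2]
tcp_rot: [179.5, -0.8, 69.9]
contact_force: [0.5, -0.1, 0.2]
grip_width: 0.995
```

```bash
python3 plan.py 40 85 441,-327,150,53.5
```

```text
t 3.18 p [ 523.8 -194.   211.2] rot [179.5  -0.8  69.9] F [ 0.5 -0.1  0.2] g 85.0 q [ -8.  25.  32. 105. -17.  54.  12.]
[[[-0.077,-0.016,0.029,0.003,-0.006,0.114,85],[-0.078,-0.012,0.03,0.003,-0.006,0.114,85],[-0.078,-0.007,0.03,0.003,-0.006,0.114,85],[-0.078,-0.003,0.03,0.003,-0.006,0.114,85],[-0.078,0.002,0.03,0.003,-0.006,0.114,85]]]
```

Emit:
send_rows(
  targets=[
    [[-0.078,-0.016,0.03,0,-0.006,0.114,85],[-0.078,-0.012,0.03,0,-0.006,0.114,85],[-0.078,-0.007,0.03,0,-0.006,0.114,85],[-0.078,-0.003,0.03,0,-0.006,0.114,85],[-0.078,0.002,0.03,0,-0.006,0.114,85]],
  ],
)

```text
time: 3.6
position: [438.2, -334.5, 149.7]
tcp_rot: [179.2, -0.1, 52.7]
contact_force: [1.3, -0.1, 0.0]
grip_width: 0.998
```

```bash
python3 - <<'E'
from h import *
shot('wrist','w1'); i=imaging.camera_info('wrist'); print(i); 
p=ctrl.sense()['position'];Rm=cv2.Rodrigues(np.array(i['rvec'],float))[0]
print('cam pos',-Rm.T@i['tvec'].ravel(),p)
E
python3 plan.py 40 85 441,-327,60,53.5
```

```text
{'fx': 297.3186396354542, 'fy': 297.3186396354542, 'cx': 253.33454711677965, 'cy': 189.2215034987725, 'rvec': array([-2.72916682,  0.94210711,  0.11104399]), 'tvec': array([-551.05309925,  -13.66005782,  292.70900982])}
cam pos [ 470.71884209 -287.93205386  291.62233088] [ 432.21580711 -340.23381571  148.19679519]
t 3.65 p [ 432.2 -340.2  148.2] rot [179.3   0.2  52. ] F [-3.9 -5.2 -0.9] g 84.6 q [  7.  31.  35. 110. -24.  46.  17.]
[[[0.013,-0.002,0.073,0.008,0.002,-0.017,85],[0.013,-0.001,0.073,0.008,0.002,-0.017,85],[0.013,-0.001,0.073,0.008,0.002,-0.017,85]]]
```

View pics/w1.png

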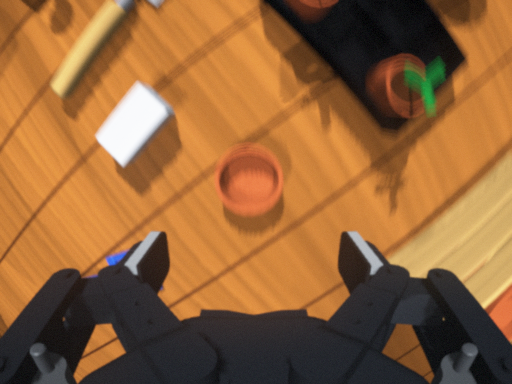

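Emit:
send_rows(
  targets=[
    [[0.02,-0.002,0.073,0.008,0.002,-0.02,85],[0.02,-0.002,0.02,0.008,0.002,-0.02,85],[0,0,0,0,0,0,85],[0,0,0,0,0,0,85]],
  ],
)

```text
time: 3.98
position: [439.2, -330.1, 110.4]
tcp_rot: [179.8, 0.2, 52.8]
contact_force: [0.7, -0.6, 0.6]
grip_width: 0.999
```

```bash
cat > wr.py <<'E'
from meas import *
def wworld(d,i):
    v,u=np.mgrid[:384,:512]; x=(u-i['cx'])/i['fx']; y=(v-i['cy'])/i['fy']; th=np.hypot(x,y); k=np.tan(th)/np.maximum(th,1e-9)
    c=np.stack([x*k*d,y*k*d,d],-1); Rm=cv2.Rodrigues(np.array(i['rvec'],float))[0]
    return (c-np.array(i['tvec']).ravel())@Rm
def wlook(f):
    i=imaging.camera_info('wrist'); p,d=shot('wrist',f); W=wworld(d,i); W[d<=0]=np.nan; return p,d,W
E
python3 - <<'E'
from wr import *
p,d,W=wlook('w2')
P=W[(np.hypot(W[...,0]-441,W[...,1]+327)<50)&(W[...,2]>19)&(W[...,2]<30)]; print(rect(P),circ(P),np.median(P[:,2]))
f=W[(np.abs(W[...,2])<8)&(np.hypot(W[...,0]-441,W[...,1]+327)<150)];print('floor',np.median(f[:,2]))
P=W[(np.hypot(W[...,0]-385,W[...,1]+216)<50)&(W[...,2]>25)&(W[...,2]<36)]; print('tin',rect(P))
E
python3 plan.py 40 85 441,-327,60,53.5
```

```text
((438.7550964355469, -327.6653747558594), (64.25293731689453, 64.80279541015625), 31.707401275634766) (array([ 438.78196358, -327.61804571]), np.float64(29.66022850458533)) 24.689227556823617
floor 1.0829035927341906
tin ((383.3638000488281, -216.7050323486328), (70.79248809814453, 40.580711364746094), 7.935904502868652)
t 4.03 p [ 439.8 -329.9  110.7] rot [179.7   0.2  52.9] F [0.3 0.6 0.8] g 85.3 q [  7.  34.  33. 110. -26.  43.  18.]
[[[0.004,-0.001,0.063,0.005,0.003,-0.011,85],[0.004,-0.001,0.063,0.005,0.003,-0.011,85]]]
```

Emit:
send_rows(
  targets=[
    [[0.005,-0.001,0.1,0.005,0.003,-0.01,85],[0.003,-0.001,0.1,0.005,0,0,85],[0,0,0.04,0,0,0,85],[0,0,0,0,0,0,85],[0,0,0,0,0,0,85]],
  ],
)

```text
time: 4.45
position: [450.7, -327.7, 18.8]
tcp_rot: [179.2, -0.2, 53.6]
contact_force: [0.1, -0.2, 1.0]
grip_width: 0.998
```

```bash
python3 plan.py 40 85 440.3,-327,2,53.5
```

```text
t 4.45 p [ 450.7 -327.7   18.8] rot [179.2  -0.2  53.6] F [ 0.1 -0.2  1. ] g 85.2 q [ 12.  43.  26. 111. -33.  33.  23.]
[[[-0.014,-0.023,0.042,0.028,-0.006,0.004,85]]]
```

Emit:
send_rows(
  targets=[
    [[-0.014,-0.023,0,0.028,-0.006,0,85],[0,0,0,0,0,0,85],[0,0,0,0,0,0,85]],
  ],
)

```text
time: 4.7
position: [441.7, -327.7, 23.1]
tcp_rot: [179.8, -0.0, 53.7]
contact_force: [-0.3, 0.9, -0.0]
grip_width: 0.993
```

```bash
python3 plan.py 40 85 440.3,-327,2,53.5
```

```text
t 4.7 p [ 441.7 -327.7   23.1] rot [179.8  -0.   53.7] F [-0.3  0.9 -0. ] g 84.8 q [ 12.  42.  26. 111. -32.  34.  24.]
[[[-0.001,-0.004,0.053,0.009,0,0.008,85]]]
```

Emit:
send_rows(
  targets=[
    [[-0.001,-0.005,0.027,0.009,0,0,85],[-0.001,-0.003,0.027,0.005,0,0,85],[0,0,0,0,0,0,85],[0,0,0,0,0,0,85]],
  ],
)

```text
time: 5.03
position: [440.1, -327.6, 2.2]
tcp_rot: [179.9, -0.0, 53.7]
contact_force: [0.9, 0.5, -0.0]
grip_width: 0.999
```

```bash
python3 plan.py 40 85 440.3,-327,2,53.5
```

```text
t 5.03 p [ 440.1 -327.6    2.2] rot [179.9  -0.   53.7] F [ 0.9  0.5 -0. ] g 85.3 q [ 14.  44.  25. 111. -33.  32.  25.]
[[[0.002,-0.001,0.001,0.004,-0.001,0.007,85]]]
```

Now close on the saucer.

Emit:
send_rows(
  targets=[
    [[0,0,0,0,0,0,50],[0,0,0,0,0,0,50],[0,0,0,0,0,0,50],[0,0,0,0,0,0,50],[0,0,0,0,0,0,50]],
  ],
  force=40,
)

```text
time: 5.45
position: [439.8, -327.6, 2.8]
tcp_rot: [180.0, -0.1, 53.7]
contact_force: [0.5, 0.3, -1.4]
grip_width: 0.732
```

Emit:
send_rows(
  targets=[
    [[0,0,0,0,0,0,50],[0,0,0,0,0,0,50],[0,0,0,0,0,0,50],[0,0,0,0,0,0,50]],
  ],
)

```text
time: 5.78
position: [439.7, -327.4, 2.5]
tcp_rot: [180.0, -0.1, 53.7]
contact_force: [0.6, -0.4, -0.0]
grip_width: 0.734
```

```bash
python3 plan.py 40 50 440.3,-327,40,53.5 460,-280,220,60 560,-60,220,84 600,200,220,108 632,284,160,114
```

```text
t 5.78 p [ 439.7 -327.4    2.5] rot [ 1.80e+02 -1.00e-01  5.37e+01] F [ 0.6 -0.4 -0. ] g 62.7 q [ 14.  44.  25. 111. -33.  32.  25.]
[[[0.002,0.001,-0.094,0.001,-0.002,0.008,50],[0.025,-0.006,-0.09,0,0,-0.045,50],[0.025,-0.005,-0.09,0,0,-0.045,50],[0.025,-0.005,-0.09,0,0,-0.045,50],[0.025,-0.004,-0.09,0,0,-0.045,50]]]
[[[0.025,-0.004,-0.09,0,0,-0.045,50],[0.086,-0.008,0,0,0,-0.12,50],[0.086,-0.003,0,0,0,-0.12,50],[0.086,0.002,0,0,0,-0.12,50],[0.086,0.007,0,0,0,-0.12,50]]]
[[[0.085,0.012,0,0,0,-0.12,50],[0.085,0.017,0,0,0,-0.12,50],[0.083,0.022,0,0,0,-0.12,50],[0.094,0.005,0,0,0,-0.12,50],[0.093,0.01,0,0,0,-0.12,50]]]
[[[0.093,0.016,0,0,0,-0.12,50],[0.092,0.021,0,0,0,-0.12,50],[0.09,0.027,0,0,0,-0.12,50],[0.088,0.032,0,0,0,-0.12,50],[0.086,0.037,0,0,0,-0.12,50]]]
[[[0.058,0.047,0.05,0,0,-0.07,50],[0.057,0.049,0.05,0,0,-0.07,50],[0.055,0.051,0.05,0,0,-0.07,50]]]
```

Emit:
send_rows(
  targets=[
    [[0.002,0,-0.05,0,0,0,50],[0.002,0,-0.05,0,0,0,50],[0,0,-0.04,0,0,0,50],[0,0,0,0,0,0,50]],
  ],
)

```text
time: 6.12
position: [439.2, -325.4, 58.9]
tcp_rot: [-179.8, -0.0, 53.7]
contact_force: [0.0, -1.3, -1.3]
grip_width: 0.731
```

```bash
python3 - <<'E'
from wr import *
print(ctrl.sense()['position'],ctrl.sense()['grip_width']*85.4)
p,d,W=wlook('w3')
E
```

```text
[ 439.24634497 -325.41440252   58.86782318] 62.40927236587628
```

View pics/w3.png

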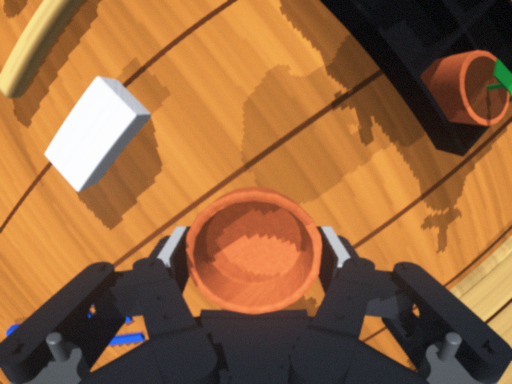

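The saucer is held level, centred at about (255,250). Carrying it to the block.

Emit:
send_rows(
  targets=[
    [[0.025,-0.006,-0.09,0,0,-0.045,50],[0.025,-0.005,-0.09,0,0,-0.045,50],[0.025,-0.005,-0.09,0,0,-0.045,50],[0.025,-0.004,-0.09,0,0,-0.045,50],[0.03,-0.004,-0.05,0,0,-0.045,50]],
  ],
)

```text
time: 6.58
position: [454.7, -274.5, 217.6]
tcp_rot: [-178.7, 0.2, 60.1]
contact_force: [1.3, 0.3, -0.3]
grip_width: 0.732
```

Emit:
send_rows(
  targets=[
    [[0.086,-0.008,0,0,0,-0.12,50],[0.086,-0.003,0,0,0,-0.12,50],[0.086,0.002,0,0,0,-0.12,50],[0.086,0.007,0,0,0,-0.12,50],[0.085,0.012,0,0,0,-0.12,50]],
  ],
)

```text
time: 7.0
position: [527.6, -118.2, 219.7]
tcp_rot: [-179.1, -0.0, 77.4]
contact_force: [-0.2, -1.2, -2.1]
grip_width: 0.732
```

Emit:
send_rows(
  targets=[
    [[0.085,0.017,0,0,0,-0.12,50],[0.083,0.022,0,0,0,-0.12,50],[0.094,0.005,0,0,0,-0.12,50],[0.093,0.01,0,0,0,-0.12,50],[0.093,0.016,0,0,0,-0.12,50]],
  ],
)

```text
time: 7.42
position: [572.1, 64.9, 213.7]
tcp_rot: [-178.9, -0.3, 95.4]
contact_force: [0.5, 0.1, -0.5]
grip_width: 0.735
```

```bash
python3 plan.py 38 50 600,200,210,108 632,284,120,114
```

```text
t 7.42 p [572.1  64.9 213.7] rot [-178.9   -0.3   95.4] F [ 0.5  0.1 -0.5] g 62.8 q [-29.  27.  24. 101. -13.  56.   6.]
[[[0.082,0.025,0.002,-0.009,-0.004,-0.11,50],[0.081,0.03,0.002,-0.009,-0.004,-0.11,50],[0.079,0.034,0.002,-0.009,-0.004,-0.11,50],[0.077,0.039,0.002,-0.009,-0.004,-0.11,50],[0.044,0.035,0.056,0,0,-0.052,50]]]
[[[0.043,0.036,0.056,0,0,-0.052,50],[0.042,0.037,0.056,0,0,-0.052,50],[0.041,0.039,0.056,0,0,-0.052,50]]]
```

Emit:
send_rows(
  targets=[
    [[0.082,0.025,0,-0.009,-0.004,-0.11,50],[0.081,0.03,0,-0.009,-0.004,-0.11,50],[0.079,0.034,0,-0.009,-0.004,-0.11,50],[0.077,0.039,0,-0.009,-0.004,-0.11,50],[0.044,0.035,0.05,0,0,-0.05,50]],
  ],
)

```text
time: 7.83
position: [605.5, 236.2, 189.2]
tcp_rot: [-179.9, -0.4, 110.7]
contact_force: [-0.5, 1.6, -1.1]
grip_width: 0.732
```

Emit:
send_rows(
  targets=[
    [[0.043,0.036,0.056,0,0,-0.05,50],[0.042,0.037,0.056,0,0,-0.05,50],[0.02,0.025,0.04,0,0,-0.05,50],[0,0,0,0,0,0,50],[0,0,0,0,0,0,50]],
  ],
)

```text
time: 8.25
position: [620.0, 301.6, 113.8]
tcp_rot: [-179.3, -0.8, 115.9]
contact_force: [0.7, -0.5, -0.7]
grip_width: 0.734
```

```bash
python3 - <<'E'
from wr import *
s=ctrl.sense()
p,d,W=wlook('w4')
P=W[(np.hypot(W[...,0]-632,W[...,1]-284)<150)&(W[...,2]>30)&(W[...,2]<50)]; print('block',len(P),rect(P),np.median(P[:,2]))
z=s['position'][2]+18
P=W[(np.hypot(W[...,0]-s['position'][0],W[...,1]-s['position'][1])<45)&(W[...,2]>z)&(W[...,2]<z+10)]; print('saucer',len(P),P[:,2].max() if len(P) else 0)
E
python3 plan.py 38 50 632,284,48,114
```

```text
block 16765 ((629.547119140625, 285.03314208984375), (198.52117919921875, 118.77002716064453), 88.13525390625) 40.8064963015837
saucer 5017 141.8153598545517
t 8.3 p [619.5 301.3 113.7] rot [-179.3   -0.8  115.9] F [-0.1 -0.  -3.4] g 62.1 q [-39.  43.  15.  86. -14.  53.   6.]
[[[-0.027,0.006,0.082,-0.013,-0.014,0.032,50],[-0.027,0.006,0.082,-0.013,-0.014,0.032,50]]]
```

View pics/w4.png

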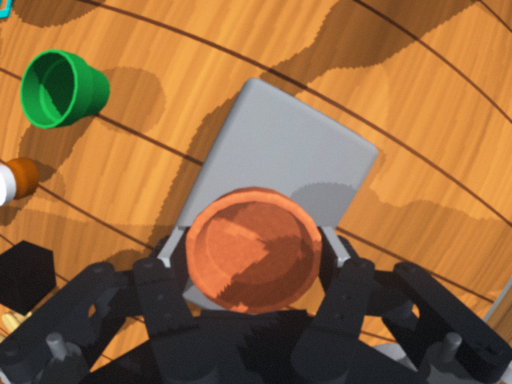

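Emit:
send_rows(
  targets=[
    [[-0.025,0.006,0.04,-0.013,-0.014,0.03,50],[-0.025,0.006,0.04,-0.013,-0.014,0.03,50],[0,0,0.04,0,0,0,50],[0,0,0,0,0,0,50],[0,0,0,0,0,0,50]],
  ],
)

```text
time: 8.72
position: [635.0, 279.3, 68.8]
tcp_rot: [179.7, 0.1, 113.6]
contact_force: [0.5, -0.2, -1.0]
grip_width: 0.732
```

```bash
python3 plan.py 38 50 631.3,284.4,45,114
```

```text
t 8.72 p [635.  279.3  68.8] rot [1.797e+02 1.000e-01 1.136e+02] F [ 0.5 -0.2 -1. ] g 62.5 q [-37.  46.  15.  87. -14.  48.   7.]
[[[0.015,-0.004,0.059,0.01,0.005,-0.015,50]]]
```

Emit:
send_rows(
  targets=[
    [[0.013,-0.004,0.03,0.01,0.003,-0.01,50],[0,0,0.022,0,0,0,50],[0,0,0,0,0,0,50],[0,0,0,0,0,0,50]],
  ],
)

```text
time: 9.05
position: [633.0, 283.5, 50.3]
tcp_rot: [179.8, 0.0, 113.8]
contact_force: [-0.1, 0.1, -0.5]
grip_width: 0.731
```

```bash
python3 plan.py 38 50 631.3,284.4,42.5,114
```

```text
t 9.05 p [633.  283.5  50.3] rot [179.8   0.  113.8] F [-0.1  0.1 -0.5] g 62.4 q [-37.  48.  14.  87. -15.  46.   7.]
[[[0.004,-0.003,0.019,0.009,0,-0.007,50]]]
```

Emit:
send_rows(
  targets=[
    [[0.004,-0.003,0.012,0.005,0,0,50],[0,0,0.005,0,0,0,50],[0,0,0.003,0,0,0,50],[0,0,0,0,0,0,50]],
  ],
)

```text
time: 9.38
position: [631.7, 285.5, 42.7]
tcp_rot: [179.8, -0.0, 113.8]
contact_force: [0.3, -0.8, -1.6]
grip_width: 0.733
```

```bash
python3 plan.py 38 50 631.3,284.4,42.5,114
```

```text
t 9.38 p [631.7 285.5  42.7] rot [179.8  -0.  113.8] F [ 0.3 -0.8 -1.6] g 62.6 q [-37.  48.  14.  88. -15.  46.   7.]
[[[-0.002,-0.002,0,0.007,0,-0.006,50]]]
```

Emit:
send_rows(
  targets=[
    [[0,0,0.003,0,0,0,50],[0,0,0,0,0,0,50],[0,0,0,0,0,0,68],[0,0,0,0,0,0,75],[0,0,0,0,0,0,84]],
  ],
)

```text
time: 9.8
position: [632.8, 286.0, 43.6]
tcp_rot: [179.7, -0.0, 113.8]
contact_force: [0.5, 0.4, 0.2]
grip_width: 0.98
```

Emit:
send_rows(
  targets=[
    [[0,0,0,0,0,0,84],[0,0,0,0,0,0,84],[0,0,-0.05,0,0,0,85],[0,0,-0.09,0,0,0,85],[0,0,-0.09,0,0,0,85]],
  ],
)

```text
time: 10.22
position: [626.5, 283.5, 128.6]
tcp_rot: [-179.4, 0.0, 113.8]
contact_force: [0.9, -0.2, -0.0]
grip_width: 0.995
```

Emit:
send_rows(
  targets=[
    [[0,0,-0.08,0,0,0,85],[0,0,0,0,0,0,85],[0,0,0,0,0,0,85]],
  ],
)

```text
time: 10.47
position: [630.7, 285.0, 170.3]
tcp_rot: [180.0, -0.0, 113.8]
contact_force: [-0.5, 0.2, -1.2]
grip_width: 0.997
```

```bash
cat > circw.py <<'E'
import sys; from wr import *
x,y,r,a,b=[float(v) for v in sys.argv[1:6]]
for n in sys.argv[6:]:
    if n=='wrist': p,d,W=wlook('w_'+str(round(ctrl.sense()['time']*100)))
    else: p,d=shot(n,n+'_'+str(round(ctrl.sense()['time']*100))); W=world(n,d); W[d<=0]=np.nan
    P=W[(np.hypot(W[...,0]-x,W[...,1]-y)<r)&(W[...,2]>a)&(W[...,2]<b)]
    if len(P)>5: print(n,len(P),[np.round(q,1) for q in rect(P)],circ(P),P[:,2].max())
    else: print(n,len(P))
E
python3 circw.py 632 285 45 58 70 wrist scene top
python3 plan.py 38 85 500,300,180,130 440,317,160,126
```

```text
wrist 1506 [array([631.7, 285.1]), array([64.4, 64.7]), np.float64(30.6)] (array([631.41619592, 285.54395771]), np.float64(29.62061512816954)) 66.97055264451204
scene 366 [array([633.6, 284.3]), array([63.5, 64.6]), np.float64(86.2)] (array([634.30711198, 284.52665953]), np.float64(29.856181094437403)) 66.8291578441723
top 143 [array([631.3, 283.5]), array([59.4, 64.6]), np.float64(59.4)] (array([632.28305826, 285.60126304]), np.float64(29.964209619056604)) 67.08771737465413
t 10.62 p [630.1 284.6 168.5] rot [-179.9    0.   113.8] F [ 0.3 -0.2  0.1] g 84.8 q [-39.  39.  17.  85. -12.  58.   5.]
[[[0.042,-0.071,-0.007,-0.001,0,-0.141,85],[0.046,-0.067,-0.007,-0.001,0,-0.141,85],[0.051,-0.064,-0.007,-0.001,0,-0.141,85],[0.056,-0.06,-0.007,-0.001,0,-0.141,85],[0.064,-0.044,0.025,0,0,0.07,85]]]
[[[0.063,-0.046,0.025,0,0,0.07,85]]]
```

Emit:
send_rows(
  targets=[
    [[0.05,-0.067,0,0,0,-0.06,85],[0.05,-0.065,0,0,0,-0.06,85],[0.05,-0.063,0,0,0,-0.06,85],[0.055,-0.06,0,0,0,-0.06,85],[0.055,-0.06,0,0,0,-0.06,85]],
  ],
)

```text
time: 11.03
position: [468.2, 313.3, 160.5]
tcp_rot: [-179.5, 0.4, 122.2]
contact_force: [0.4, 0.8, -0.3]
grip_width: 0.997
```

Emit:
send_rows(
  targets=[
    [[0,0,0,0,0,0,85],[0,0,0,0,0,0,85]],
  ],
)

```text
time: 11.2
position: [458.5, 315.0, 157.2]
tcp_rot: [-178.9, 0.2, 122.8]
contact_force: [0.6, -1.2, -0.3]
grip_width: 0.992
```

```bash
python3 circw.py 440 317 45 60 80 wrist 
python3 plan.py 30 85 439.8,317,105,123
```

```text
wrist 1231 [array([438.1, 317.7]), array([60.8, 61.6]), np.float64(28.6)] (array([437.74011451, 318.0713688 ]), np.float64(29.184193551210623)) 72.95529477643876
t 11.25 p [457.9 315.2 156.9] rot [-178.8    0.2  122.8] F [-0.6  0.4 -1.9] g 85.3 q [-50.  28.  14. 106.  -9.  48.   1.]
[[[0.014,-0.016,0.065,-0.021,0.003,-0.004,85],[0.014,-0.017,0.065,-0.021,0.003,-0.004,85]]]
```

Emit:
send_rows(
  targets=[
    [[0.014,-0.017,0.06,-0.02,0,0,85],[0.014,-0.017,0.06,-0.02,0,0,85],[0,0,0,0,0,0,85],[0,0,0,0,0,0,85]],
  ],
)

```text
time: 11.58
position: [443.7, 315.6, 106.9]
tcp_rot: [179.9, 0.3, 122.5]
contact_force: [0.9, 0.9, -0.7]
grip_width: 0.994
```

```bash
python3 plan.py 30 85 439.4,317.2,75,123
```

```text
t 11.58 p [443.7 315.6 106.9] rot [179.9   0.3 122.5] F [ 0.9  0.9 -0.7] g 84.9 q [-51.  31.  13. 110. -10.  40.   1.]
[[[0.005,-0.004,0.04,0.001,0.006,-0.009,85],[0.005,-0.003,0.04,0.001,0.006,-0.009,85]]]
```

Emit:
send_rows(
  targets=[
    [[0.006,-0.005,0.04,0,0.006,0,85],[0.006,-0.005,0.04,0,0.006,0,85],[0,0,0,0,0,0,85],[0,0,0,0,0,0,85]],
  ],
)

```text
time: 11.92
position: [444.6, 317.1, 77.1]
tcp_rot: [179.7, 0.1, 122.2]
contact_force: [-0.1, 1.0, 0.9]
grip_width: 0.995
```

```bash
python3 plan.py 20 85 439.4,317.2,38,123
```

```text
t 11.92 p [444.6 317.1  77.1] rot [1.797e+02 1.000e-01 1.222e+02] F [-0.1  1.   0.9] g 85.0 q [-50.  34.  12. 111. -11.  36.   2.]
[[[0.004,-0.006,0.049,0.005,0.001,-0.014,85],[0.004,-0.006,0.049,0.005,0.001,-0.014,85]]]
```

Emit:
send_rows(
  targets=[
    [[0.007,-0.011,0,0.005,0,0,85],[0.004,-0.006,0.05,0.005,0,0,85],[0.003,-0.005,0.045,0,0,0,85],[0,0,0,0,0,0,85],[0,0,0,0,0,0,85]],
  ],
)

```text
time: 12.33
position: [440.1, 319.3, 44.7]
tcp_rot: [179.4, 0.0, 122.0]
contact_force: [0.5, 0.2, 0.2]
grip_width: 0.994
```

```bash
python3 plan.py 20 85 439.4,317.2,38,122.2
```

```text
t 12.33 p [440.1 319.3  44.7] rot [179.4   0.  122. ] F [0.5 0.2 0.2] g 84.9 q [-49.  37.  11. 112. -12.  32.   2.]
[[[-0.003,-0.004,0.017,0.02,0.002,-0.006,85]]]
```

Emit:
send_rows(
  targets=[
    [[-0.003,-0.004,0.016,0.02,0,0,85],[0,0,0,0,0,0,85],[0,0,0,0,0,0,45],[0,0,0,0,0,0,45],[0,0,0,0,0,0,45]],
  ],
  force=25,
)

```text
time: 12.75
position: [442.0, 318.7, 42.2]
tcp_rot: [179.7, 0.0, 122.0]
contact_force: [0.5, -0.2, -0.7]
grip_width: 0.715
```

Emit:
send_rows(
  targets=[
    [[0,0,0,0,0,0,45],[0,0,0,0,0,0,45],[0,0,0,0,0,0,45],[0,0,0,0,0,0,45],[0,0,0,0,0,0,45]],
  ],
)

```text
time: 13.17
position: [442.3, 318.8, 42.8]
tcp_rot: [179.7, 0.0, 122.0]
contact_force: [-0.2, 0.5, -0.6]
grip_width: 0.71
```

Emit:
send_rows(
  targets=[
    [[0,0,-0.05,0,0,0,45],[0,0,-0.05,0,0,0,45],[0,0,0,0,0,0,45]],
  ],
)

```text
time: 13.42
position: [441.0, 317.8, 82.6]
tcp_rot: [179.9, 0.0, 122.0]
contact_force: [0.1, 0.9, -0.3]
grip_width: 0.713
```

```bash
python3 circw.py 440 317 45 60 130 wrist; python3 plan.py 38 45 470,300,170,122 625,285,180,114;ls pics|tail -3
```

```text
wrist 13869 [array([435.7, 320.5]), array([65.4, 72.2]), np.float64(84.7)] (array([438.19107056, 320.82036622]), np.float64(29.393489760555244)) 129.97968230806325
t 13.47 p [440.4 317.4  81.2] rot [1.80e+02 1.00e-01 1.22e+02] F [-0.4  0.3 -0. ] g 60.6 q [-50.  33.  12. 111. -11.  37.   1.]
[[[-0.025,0.013,-0.074,0,0.001,0,45],[-0.025,0.013,-0.074,0,0.001,0,45],[-0.025,0.013,-0.074,0,0.001,0,45],[-0.047,0.062,-0.005,0,0,0.056,45],[-0.046,0.063,-0.005,0,0,0.056,45]]]
[[[-0.044,0.064,-0.005,0,0,0.056,45],[-0.042,0.066,-0.005,0,0,0.056,45],[-0.04,0.067,-0.005,0,0,0.056,45]]]
w_1120.png
w_1342.npz
w_1342.png
```

View pics/w_1342.png

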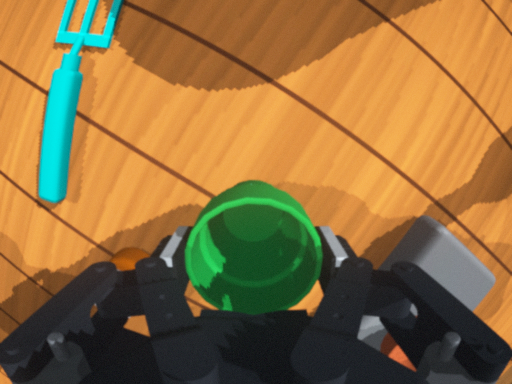

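The pot is held upright at (255,250). Moving above the saucer.

Emit:
send_rows(
  targets=[
    [[-0.025,0.013,-0.074,0,0,0,45],[-0.025,0.013,-0.074,0,0,0,45],[-0.025,0.013,-0.074,0,0,0,45],[-0.047,0.062,0,0,0,0.056,45],[-0.046,0.063,0,0,0,0.056,45]],
  ],
)

```text
time: 13.88
position: [524.6, 295.3, 168.1]
tcp_rot: [-179.3, -0.1, 119.3]
contact_force: [-0.0, 0.2, -0.7]
grip_width: 0.713
```

Emit:
send_rows(
  targets=[
    [[-0.044,0.064,0,0,0,0.056,45],[-0.042,0.066,0,0,0,0.056,45],[-0.03,0.05,0,0,0,0.056,45],[0,0,0,0,0,0,45],[0,0,0,0,0,0,45]],
  ],
)

```text
time: 14.3
position: [618.0, 284.1, 162.3]
tcp_rot: [-179.3, 0.1, 114.0]
contact_force: [-0.9, 0.2, -1.4]
grip_width: 0.711
```

```bash
python3 plan.py 20 45 632,285,130,116
```

```text
t 14.3 p [618.  284.1 162.3] rot [-1.793e+02  1.000e-01  1.140e+02] F [-0.9  0.2 -1.4] g 60.7 q [-39.  39.  17.  86. -13.  57.   5.]
[[[-0.006,0.017,0.04,-0.013,0.002,-0.035,45],[-0.006,0.017,0.04,-0.013,0.002,-0.035,45]]]
```

Emit:
send_rows(
  targets=[
    [[-0.006,0.017,0.03,-0.013,0,0,45],[-0.006,0.017,0.03,-0.013,0,0,45],[0,0,0,0,0,0,45],[0,0,0,0,0,0,45]],
  ],
)

```text
time: 14.63
position: [629.1, 285.8, 132.3]
tcp_rot: [-179.7, 0.1, 114.1]
contact_force: [0.4, 0.1, -0.6]
grip_width: 0.708
```

```bash
python3 plan.py 20 45 632,285,110,114
```

```text
t 14.63 p [629.1 285.8 132.3] rot [-1.797e+02  1.000e-01  1.141e+02] F [ 0.4  0.1 -0.6] g 60.4 q [-39.  42.  16.  86. -13.  55.   6.]
[[[-0.002,0.003,0.028,-0.005,0.001,0.002,45],[-0.002,0.003,0.028,-0.005,0.001,0.002,45]]]
```

Emit:
send_rows(
  targets=[
    [[-0.002,0.003,0.028,-0.005,0,0,45],[-0.002,0.002,0.028,-0.005,0,0,45],[0,0,0,0,0,0,45],[0,0,0,0,0,0,45]],
  ],
)

```text
time: 14.97
position: [629.4, 286.2, 106.6]
tcp_rot: [-179.9, -0.0, 114.3]
contact_force: [-0.1, -0.1, -0.0]
grip_width: 0.711
```

```bash
python3 plan.py 20 45 632,285,90,114
```

```text
t 14.97 p [629.4 286.2 106.6] rot [-179.9   -0.   114.3] F [-0.1 -0.1 -0. ] g 60.7 q [-38.  43.  16.  87. -14.  52.   6.]
[[[-0.005,0.005,0.042,-0.003,0,0.01,45]]]
```

Emit:
send_rows(
  targets=[
    [[-0.005,0.006,0,0,0,0,45],[0,0,0,0,0,0,45],[0,0,0.02,0,0,0,45],[0,0,0.017,0,0,0,45],[0,0,0,0,0,0,45]],
  ],
)

```text
time: 15.38
position: [633.3, 285.8, 91.8]
tcp_rot: [180.0, -0.0, 114.3]
contact_force: [-0.4, -0.2, -1.1]
grip_width: 0.713
```

```bash
python3 plan.py 20 45 632,285,88.5,114
```

```text
t 15.38 p [633.3 285.8  91.8] rot [180.   -0.  114.3] F [-0.4 -0.2 -1.1] g 60.9 q [-38.  45.  15.  87. -14.  51.   7.]
[[[0,-0.004,0.008,0.001,-0.001,0.01,45]]]
```

Emit:
send_rows(
  targets=[
    [[0,-0.003,0.006,0,0,0,45],[0,0,0.003,0,0,0,45],[0,0,0,0,0,0,45],[0,0,0,0,0,0,45]],
  ],
)

```text
time: 15.72
position: [632.0, 285.2, 88.2]
tcp_rot: [180.0, -0.0, 114.3]
contact_force: [0.1, 0.5, -0.1]
grip_width: 0.713
```

```bash
python3 plan.py 20 45 632,285,88.5,114; python3 circw.py 632 285 45 100 130 wrist scene top; ls -t pics | head -4
```

```text
t 15.72 p [632.  285.2  88.2] rot [180.   -0.  114.3] F [ 0.1  0.5 -0.1] g 60.9 q [-38.  45.  15.  87. -14.  50.   7.]
[[[0,0,-0.001,0.001,-0.002,0.01,45]]]
wrist 7900 [array([627.6, 286.8]), array([62.7, 70.6]), np.float64(77.1)] (array([630.26239712, 287.39689606]), np.float64(30.5737089090451)) 129.9834810857598
scene 313 [array([636.1, 289.1]), array([68.9, 61.2]), np.float64(57.6)] (array([637.57818622, 286.37279159]), np.float64(30.348996824526637)) 118.17843557509305
top 104 [array([629.8, 281.8]), array([61.4, 61. ]), np.float64(61.4)] (array([629.34287975, 285.34458465]), np.float64(29.87813470281395)) 121.426946299155
top_1582.npz
top_1582.png
scene_1577.npz
scene_1577.png
```

Emit:
send_rows(
  targets=[
    [[0,0,0.003,0,0,0,45],[0,0,0.003,0,0,0,45],[0,0,0,0,0,0,45]],
  ],
)

```text
time: 16.12
position: [632.1, 285.4, 88.5]
tcp_rot: [180.0, -0.1, 114.3]
contact_force: [0.1, 0.6, -1.0]
grip_width: 0.71
```

Emit:
send_rows(
  targets=[
    [[0,0,0.006,0,0,0,45],[0,0,0,0,0,0,45],[0,0,0,0,0,0,45]],
  ],
)

```text
time: 16.37
position: [633.1, 286.0, 88.8]
tcp_rot: [179.8, -0.1, 114.3]
contact_force: [-0.4, 0.5, -0.6]
grip_width: 0.71
```

Emit:
send_rows(
  targets=[
    [[0,0,0.006,0,0,0,45],[0,0,0.006,0,0,0,45]],
  ],
)

```text
time: 16.53
position: [633.5, 286.5, 87.8]
tcp_rot: [179.8, -0.2, 114.3]
contact_force: [-11.7, -5.3, 29.3]
grip_width: 0.713
```

Emit:
send_rows(
  targets=[
    [[0,0,0,0,0,0,45],[0,-0.002,-0.003,0,0,0,45],[0,0,0,0,0,0,45]],
  ],
)

```text
time: 16.78
position: [633.0, 286.1, 89.7]
tcp_rot: [179.8, -0.2, 114.3]
contact_force: [0.7, 0.0, -0.1]
grip_width: 0.71
```

Emit:
send_rows(
  targets=[
    [[0,0,0,0,0,0,65],[0,0,0,0,0,0,72],[0,0,0,0,0,0,78],[0,0,0,0,0,0,82],[0,0,0,0,0,0,84]],
  ],
)

```text
time: 17.2
position: [632.3, 286.0, 87.6]
tcp_rot: [179.9, -0.2, 114.3]
contact_force: [0.5, 0.7, 0.4]
grip_width: 0.982
```

Emit:
send_rows(
  targets=[
    [[0,0,-0.02,0,0,0,85],[0,0,-0.05,0,0,0,85],[0,0,-0.09,0,0,0,85],[0,0,-0.08,0,0,0,85],[0,0,0,0,0,0,85]],
  ],
)

```text
time: 17.62
position: [630.7, 284.7, 186.2]
tcp_rot: [-179.8, -0.1, 114.3]
contact_force: [1.2, 0.0, -0.3]
grip_width: 0.995
```

```bash
python3 plan.py 20 85 632,285,180,114; python3 circw.py 632 285 45 100 140 wrist scene top; ls -t pics | head -6
```

```text
t 17.62 p [630.7 284.7 186.2] rot [-1.798e+02 -1.000e-01  1.143e+02] F [ 1.2  0.  -0.3] g 85.0 q [-39.  38.  17.  84. -12.  60.   5.]
[[[-0.001,0.003,0.016,-0.007,-0.005,0.01,85]]]
wrist 1707 [array([631.5, 286.9]), array([60.9, 61. ]), np.float64(74.9)] (array([631.1548411, 287.4644945]), np.float64(28.988784267594117)) 118.62262534661821
scene 452 [array([634.9, 286.6]), array([59.7, 61.3]), np.float64(37.6)] (array([634.4038196, 286.0364222]), np.float64(29.21131555045418)) 118.50398484566752
top 167 [array([631.5, 281.5]), array([51.2, 61.8]), np.float64(75.9)] (array([632.27752481, 287.45012378]), np.float64(29.453468669636642)) 118.30215776612803
top_1772.npz
top_1772.png
scene_1767.npz
scene_1767.png
w_1762.npz
w_1762.png
```

View pics/w_1762.png

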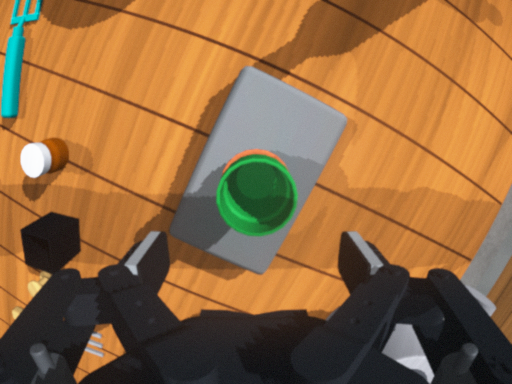

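View pics/scene_1767.png

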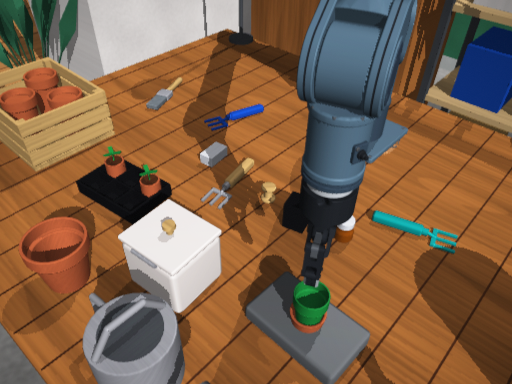

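```bash
python3 circw.py 632 285 45 58 70 wrist scene; python3 plan.py 38 85 560,215,190,109 430,105,180,105; python3 - <<'E'
from wr import *
# wrist rim plane
import glob
i=imaging.camera_info('wrist'); p,d,W=wlook('wx')
P=W[(np.hypot(W[...,0]-632,W[...,1]-286)<34)&(np.hypot(W[...,0]-631,W[...,1]-287)>26)&(W[...,2]>108)&(W[...,2]<125)]
print(np.linalg.lstsq(np.c_[P[:,:2]-P[:,:2].mean(0),np.ones(len(P))],P[:,2],rcond=None)[0])
E
```

```text
wrist 738 [array([628.5, 292.2]), array([52.8, 54.5]), np.float64(70.1)] (array([628.70987904, 290.60184689]), np.float64(24.986244377919714)) 69.99157135470283
scene 365 [array([636.7, 287.8]), array([53.7, 63.4]), np.float64(53.5)] (array([637.10830073, 285.94192934]), np.float64(26.1026491377455)) 69.94054683323104
t 17.87 p [626.3 283.3 177.8] rot [-1.791e+02 -1.000e-01  1.143e+02] F [-0.3 -0.1 -0.9] g 84.8 q [-39.  39.  17.  84. -12.  60.   5.]
[[[-0.029,-0.074,-0.009,-0.011,-0.001,0.062,85],[-0.031,-0.073,-0.009,-0.011,-0.001,0.062,85],[-0.034,-0.072,-0.01,-0.011,-0.001,0.062,85],[-0.031,-0.079,0.005,0,0,0.028,85],[-0.032,-0.079,0.005,0,0,0.028,85]]]
[[[-0.033,-0.078,0.005,0,0,0.028,85],[-0.034,-0.078,0.005,0,0,0.028,85],[-0.035,-0.078,0.005,0,0,0.028,85]]]
[-1.03378890e-02  2.26047852e-02  1.15206762e+02]
```

The pot stands upright in the saucer (wrist px 257,195), with a rim tilt of about 1°. The square pot is next.

Emit:
send_rows(
  targets=[
    [[-0.03,-0.074,-0.01,-0.01,0,0.06,85],[-0.031,-0.073,-0.01,-0.01,0,0.06,85],[-0.034,-0.072,-0.01,-0.01,0,0.06,85],[-0.031,-0.079,0,0,0,0.03,85],[-0.032,-0.079,0,0,0,0.03,85]],
  ],
)

```text
time: 18.33
position: [504.4, 171.1, 183.6]
tcp_rot: [-179.7, -0.1, 107.5]
contact_force: [0.8, -0.5, -0.5]
grip_width: 0.999
```

Emit:
send_rows(
  targets=[
    [[-0.033,-0.078,0.01,0,0,0.03,85],[-0.034,-0.078,0.01,0,0,0.03,85],[-0.035,-0.06,0.01,0,0,0,85],[0,0,0,0,0,0,85],[0,0,0,0,0,0,85]],
  ],
)

```text
time: 18.75
position: [420.0, 98.1, 167.8]
tcp_rot: [-178.9, 0.0, 105.4]
contact_force: [0.9, 0.7, -0.3]
grip_width: 0.995
```

```bash
python3 circw.py 425 100 45 60 80 wrist; python3 plan.py 20 85 425,100.3,110,105
```

```text
wrist 1225 [array([423.3, 100.1]), array([50.4, 50.9]), np.float64(14.3)] (array([422.98884132, 100.98496283]), np.float64(26.95927663726422)) 73.08237417413498
t 18.8 p [419.8  97.8 167.6] rot [-178.8    0.   105.4] F [-1.4 -0.6  0.5] g 84.8 q [-38.  16.  22. 123.  -9.  43.   5.]
[[[0.001,0.006,0.048,-0.014,0.001,0.005,85],[0.001,0.005,0.048,-0.014,0.001,0.005,85],[0.001,0.005,0.048,-0.014,0.001,0.005,85]]]
```

Emit:
send_rows(
  targets=[
    [[0.002,0.005,0.04,-0.014,0,0.02,85],[0.002,0.005,0.04,-0.014,0,0.015,85],[0,0,0.04,-0.01,0,0,85],[0,0,0,0,0,0,85],[0,0,0,0,0,0,85]],
  ],
)

```text
time: 19.22
position: [428.0, 104.1, 118.0]
tcp_rot: [179.8, 0.1, 104.6]
contact_force: [-0.1, 0.3, 0.8]
grip_width: 0.993
```

```bash
python3 plan.py 20 85 424.4,100.2,75,104.5
```

```text
t 19.22 p [428.  104.1 118. ] rot [1.798e+02 1.000e-01 1.046e+02] F [-0.1  0.3  0.8] g 84.8 q [-36.  22.  20. 125. -13.  35.   7.]
[[[-0.002,-0.004,0.036,0.002,0.001,0.001,85],[-0.002,-0.004,0.036,0.002,0.001,0.001,85],[-0.002,-0.004,0.036,0.002,0.001,0.001,85]]]
```

Emit:
send_rows(
  targets=[
    [[-0.003,-0.005,0.036,0,0,0,85],[-0.003,-0.005,0.036,0,0,0,85],[-0.003,-0.005,0.036,0,0,0,85],[0,0,0,0,0,0,85],[0,0,0,0,0,0,85]],
  ],
)

```text
time: 19.63
position: [428.9, 102.5, 76.5]
tcp_rot: [179.4, 0.0, 104.8]
contact_force: [0.0, -0.0, -0.0]
grip_width: 0.994
```

```bash
python3 plan.py 20 85 424.4,100.2,40,104.5
```

```text
t 19.63 p [428.9 102.5  76.5] rot [179.4   0.  104.8] F [ 0. -0. -0.] g 84.9 q [-33.  27.  17. 126. -16.  29.  11.]
[[[-0.001,-0.007,0.046,0.01,0,0.005,85],[-0.001,-0.006,0.046,0.01,0,0.005,85]]]
```

Emit:
send_rows(
  targets=[
    [[-0.004,-0.01,0,0.01,0,0.01,85],[-0.002,-0.006,0.045,0.01,0,0,85],[-0.002,-0.005,0.045,0,0,0,85],[0,0,0,0,0,0,85],[0,0,0,0,0,0,85]],
  ],
)

```text
time: 20.05
position: [426.3, 99.2, 44.8]
tcp_rot: [179.6, -0.1, 104.5]
contact_force: [0.3, 0.6, -0.9]
grip_width: 1.0
```

```bash
python3 plan.py 20 85 424.4,100.2,40,104.5
```

```text
t 20.05 p [426.3  99.2  44.8] rot [ 1.796e+02 -1.000e-01  1.045e+02] F [ 0.3  0.6 -0.9] g 85.4 q [-31.  30.  14. 127. -18.  24.  13.]
[[[0.004,-0.004,0.012,0.015,-0.002,-0.001,85]]]
```

Emit:
send_rows(
  targets=[
    [[0.004,-0.005,0.012,0.012,0,0,85],[0,0,0,0,0,0,85],[0,0,0,0,0,0,35],[0,0,0,0,0,0,35],[0,0,0,0,0,0,35]],
  ],
  force=25,
)

```text
time: 20.47
position: [426.2, 101.5, 43.2]
tcp_rot: [179.7, -0.1, 104.5]
contact_force: [0.6, -0.9, -0.1]
grip_width: 0.592
```

Emit:
send_rows(
  targets=[
    [[0,0,0,0,0,0,35],[0,0,0,0,0,0,35],[0,0,0,0,0,0,35],[0,0,0,0,0,0,35],[0,0,0,0,0,0,35]],
  ],
)

```text
time: 20.88
position: [426.5, 101.6, 43.8]
tcp_rot: [179.6, -0.1, 104.5]
contact_force: [0.5, 0.5, -0.5]
grip_width: 0.581
```

```bash
python3 plan.py 38 35 435,98,180,104 560,-60,200,100 600,-200,200,97
```

```text
t 20.88 p [426.5 101.6  43.8] rot [ 1.796e+02 -1.000e-01  1.045e+02] F [ 0.5  0.5 -0.5] g 49.6 q [-31.  31.  14. 127. -18.  24.  13.]
[[[-0.003,0.005,-0.085,0.003,-0.001,0.004,35],[-0.003,0.005,-0.085,0.003,-0.001,0.004,35],[-0.003,0.005,-0.085,0.003,-0.001,0.004,35],[-0.003,0.005,-0.085,0.003,-0.001,0.004,35],[-0.076,0.035,-0.008,0,0,0.023,35]]]
[[[-0.076,0.035,-0.008,0,0,0.023,35],[-0.076,0.036,-0.008,0,0,0.023,35],[-0.075,0.037,-0.008,0,0,0.023,35],[-0.075,0.038,-0.008,0,0,0.023,35],[-0.074,0.039,-0.008,0,0,0.023,35]]]
[[[-0.091,0.009,0,0,0,0.026,35],[-0.09,0.011,0,0,0,0.026,35],[-0.09,0.012,0,0,0,0.026,35],[-0.09,0.013,0,0,0,0.026,35]]]
```

Emit:
send_rows(
  targets=[
    [[0,0.005,-0.06,0,0,0,35],[0,0.005,-0.085,0,0,0,35],[0,0.005,-0.085,0,0,0,35],[0,0.005,-0.085,0,0,0,35],[-0.07,0.035,-0.02,0,0,0.02,35]],
  ],
)

```text
time: 21.3
position: [448.2, 82.1, 179.4]
tcp_rot: [-179.6, -0.2, 104.3]
contact_force: [2.2, 0.1, -0.5]
grip_width: 0.575
```

Emit:
send_rows(
  targets=[
    [[-0.076,0.035,-0.01,0,0,0.02,35],[-0.076,0.036,-0.01,0,0,0.02,35],[-0.075,0.037,-0.01,0,0,0.02,35],[-0.075,0.038,-0.01,0,0,0.02,35],[-0.074,0.039,-0.01,0,0,0.02,35]],
  ],
)

```text
time: 21.72
position: [559.2, -48.3, 203.3]
tcp_rot: [-180.0, -0.4, 101.9]
contact_force: [-0.1, 0.3, 0.1]
grip_width: 0.581
```

Emit:
send_rows(
  targets=[
    [[-0.09,0.009,0,0,0,0.026,35],[-0.09,0.011,0,0,0,0.026,35],[-0.09,0.012,0,0,0,0.026,35],[-0.09,0.013,0,0,0,0.026,35],[0,0,0,0,0,0,35]],
  ],
)

```text
time: 22.13
position: [608.2, -199.0, 202.4]
tcp_rot: [179.9, -0.1, 98.6]
contact_force: [-0.8, -0.8, -0.2]
grip_width: 0.574
```

```bash
python3 plan.py 38 35 602.6,-276,170,96.6; python3 circw.py 600 -270 130 10 60 wrist; ls -t pics|head -1
```

```text
t 22.13 p [ 608.2 -199.   202.4] rot [ 1.799e+02 -1.000e-01  9.860e+01] F [-0.8 -0.8 -0.2] g 49.1 q [ -4.  34.  27.  93. -17.  58.  37.]
[[[-0.063,-0.014,0.027,0.001,-0.001,0.023,35],[-0.063,-0.013,0.027,0.001,-0.001,0.023,35],[-0.063,-0.013,0.027,0.001,-0.001,0.023,35]]]
wrist 2119 [array([ 630. , -268.4]), array([128.4, 183.7]), np.float64(6.8)] (array([ 627.01845798, -257.20476097]), np.float64(81.27429521372977)) 58.02600594965141
w_2213.npz
```

View pics/w_2213.png

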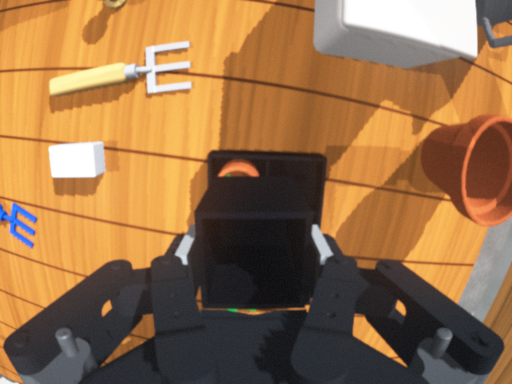

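```bash
python3 - <<'E'
from wr import *
for f,kind in (('w_2213','wrist'),('top0','top'),('scene0','scene')):
    Z=np.load(f'pics/{f}.npz'); d=Z['d']
    W=wworld(d,imaging.camera_info('wrist')) if kind=='wrist' else world(kind,d)
    W[d<=0]=np.nan
    th=np.radians(6.7); c=np.array([633,-272.])
    L=(W[...,:2]-c)@np.array([[np.cos(th),-np.sin(th)],[np.sin(th),np.cos(th)]])
    z=W[...,2]
    # wall tops histogram
    m=(z>29)&(z<40)&(abs(L[...,0])<75)&(abs(L[...,1])<105)
    print(kind,m.sum())
    for ax,name in((0,'x'),(1,'y')):
        h,e=np.histogram(L[m][:,ax],bins=np.arange(-104,106,4)); print(name,dict((int(a),int(n)) for a,n in zip(e[:-1]+2,h) if n>25))
    # seedling pot circles rims
    for s in (1,-1):
        q=(z>50)&(z<58)&(np.hypot(L[...,0]+31,L[...,1]-62*s)<32); 
        if q.sum()>10: print('seed',s,q.sum(),circ(L[q]),rect(L[q]))
    P=L[m]; print(rect(P))
E
```

```text
wrist 1132
x {-66: 74, -62: 64, -46: 26, -14: 26, -2: 75, 54: 32, 58: 261, 62: 88}
y {74: 30, 78: 42, 82: 49, 86: 66, 90: 84, 94: 113, 98: 481}
seed 1 246 (array([-33.45518907,  78.70096618]), np.float64(11.017772021798551)) ((-33.69004440307617, 85.67671966552734), (36.22529983520508, 8.544306755065918), 1.5722049474716187)
((-2.5767364501953125, 4.703895568847656), (128.39816284179688, 190.37330627441406), 0.17106659710407257)
top 677
x {-62: 123, -54: 32, -2: 40, 2: 31, 58: 41, 62: 111}
y {-90: 63, -30: 42, 30: 27, 34: 31, 94: 61}
seed 1 181 (array([-31.57549592,  64.7856537 ]), np.float64(17.793922742213404)) ((-32.323997497558594, 64.00624084472656), (46.34573745727539, 45.13457489013672), 64.66696166992188)
seed -1 188 (array([-32.01074961, -59.19863499]), np.float64(17.293430802660264)) ((-31.961191177368164, -59.78868865966797), (46.71284866333008, 45.29437255859375), 69.0592041015625)
((0.10582733154296875, 1.1664962768554688), (130.67787170410156, 191.38385009765625), 0.05386359617114067)
scene 878
x {-62: 60, -58: 31, -22: 27, -18: 26, -14: 41, -10: 42, -6: 28, -2: 49, 2: 71, 58: 29, 62: 135, 66: 29}
y {-94: 70, -42: 34, -34: 32, -30: 52, 30: 39, 82: 35, 90: 49, 94: 105}
seed 1 223 (array([-30.02466832,  62.5417426 ]), np.float64(17.768860666896657)) ((-31.33599853515625, 60.96125030517578), (48.75834655761719, 47.01458740234375), 21.57227325439453)
seed -1 191 (array([-29.71473006, -61.52488467]), np.float64(17.50180209794694)) ((-29.431581497192383, -61.83051300048828), (48.294742584228516, 46.67328643798828), 46.01718521118164)
((-0.05695343017578125, -1.0983428955078125), (195.365966796875, 131.09365844726562), 89.82463836669922)
```

Emit:
send_rows(
  targets=[
    [[0.08,0,0,0,0,0,35],[0.08,0,0,0,0,0,35],[0,0,0,0,0,0,35],[0,0,0,0,0,0,35],[0,0,0,0,0,0,35]],
  ],
)

```text
time: 22.6
position: [595.4, -127.9, 199.8]
tcp_rot: [-179.8, -0.4, 98.7]
contact_force: [-0.2, 0.4, -0.5]
grip_width: 0.58
```

Emit:
send_rows(
  targets=[
    [[0,0,0,0,0,0,35],[0,0,0,0,0,0,35]],
  ],
)

```text
time: 22.77
position: [595.2, -127.5, 199.7]
tcp_rot: [-179.7, -0.4, 98.7]
contact_force: [0.3, 0.7, -1.0]
grip_width: 0.58
```

```bash
python3 plan.py 38 35 602,-275,170,96.6;cat > tray.py <<'E'
from wr import *
print(ctrl.sense()['position'])
p,d,W=wlook('w_tray')
print(ctrl.sense()['position'])
th=np.radians(6.7); c=np.array([633,-272.])
L=(W[...,:2]-c)@np.array([[np.cos(th),-np.sin(th)],[np.sin(th),np.cos(th)]]); z=W[...,2]
m=(z>29)&(z<40)&(abs(L[...,0])<75)&(abs(L[...,1])<105)
print(m.sum(),rect(L[m]))
for ax in(0,1):
    h,e=np.histogram(L[m][:,ax],bins=np.arange(-105,106,3)); print(dict((float(a),int(n)) for a,n in zip(e[:-1]+1.5,h) if n>25))
for s in (1,-1):
    q=(z>50)&(z<58)&(np.hypot(L[...,0]+31,L[...,1]-62*s)<32)
    if q.sum()>10: print('seed',s,q.sum(),rect(L[q]))
m=(z>18)&(z<24)&(np.abs(W[...,0]-439)<1); 
E
python3 tray.py
```

```text
t 22.77 p [ 595.2 -127.5  199.7] rot [-179.7   -0.4   98.7] F [ 0.3  0.7 -1. ] g 49.5 q [-11.  31.  27.  97. -17.  56.  31.]
[[[-0.092,-0.01,0.018,-0.002,-0.004,0.019,35],[-0.092,-0.009,0.018,-0.002,-0.004,0.019,35],[-0.092,-0.008,0.018,-0.002,-0.004,0.019,35],[-0.092,-0.007,0.018,-0.002,-0.004,0.019,35]]]
[ 595.15464612 -127.53233217  199.66592698]
[ 595.15686369 -127.80564089  199.68363354]
253 ((-2.237316131591797, 32.066043853759766), (132.1824951171875, 123.30223083496094), 87.44004821777344)
{58.5: 36}
{-31.5: 64, -28.5: 94, 94.5: 45}
```

View pics/w_tray.png

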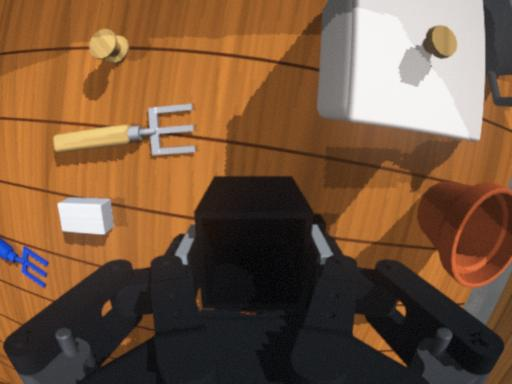

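Emit:
send_rows(
  targets=[
    [[-0.1,0,0,0,0,0.02,35],[-0.1,0,0,0,0,0.02,35],[-0.1,0,0,0,0,0.02,35],[-0.1,0,0,0,0,0.02,35],[-0.1,0,0,0,0,0,35]],
  ],
)

```text
time: 23.23
position: [626.5, -320.2, 196.5]
tcp_rot: [-179.8, -0.9, 97.3]
contact_force: [0.7, -0.9, -1.1]
grip_width: 0.582
```

Emit:
send_rows(
  targets=[
    [[-0.09,-0.02,0,0,0,0,35],[0,0,0,0,0,0,35],[0,0,0,0,0,0,35],[0,0,0,0,0,0,35],[0,0,0,0,0,0,35]],
  ],
)

```text
time: 23.65
position: [616.8, -375.5, 194.9]
tcp_rot: [-179.6, -0.4, 96.3]
contact_force: [0.3, -0.5, -0.8]
grip_width: 0.582
```

```bash
python3 tray.py
```

```text
[ 616.83449567 -375.52262848  194.86131662]
[ 616.86167914 -375.24407982  194.90830365]
3962 ((-2.0195388793945312, -1.6052474975585938), (128.93849182128906, 186.81494140625), 0.03711548447608948)
{-67.5: 53, -64.5: 491, -61.5: 267, -58.5: 39, -55.5: 40, -52.5: 44, -49.5: 46, -46.5: 50, -43.5: 38, -40.5: 34, -37.5: 44, -34.5: 47, -31.5: 48, -28.5: 47, -25.5: 46, -22.5: 44, -19.5: 44, -16.5: 45, -13.5: 44, -10.5: 42, -7.5: 40, -4.5: 245, -1.5: 475, 1.5: 42, 4.5: 41, 7.5: 41, 10.5: 35, 13.5: 37, 16.5: 39, 19.5: 39, 22.5: 38, 25.5: 36, 28.5: 37, 31.5: 39, 34.5: 36, 37.5: 39, 40.5: 36, 43.5: 41, 46.5: 34, 49.5: 36, 52.5: 37, 55.5: 38, 58.5: 650, 61.5: 278}
{-94.5: 232, -91.5: 368, -88.5: 37, -85.5: 39, -82.5: 43, -79.5: 42, -76.5: 40, -73.5: 41, -70.5: 40, -67.5: 39, -64.5: 39, -61.5: 36, -58.5: 40, -55.5: 42, -52.5: 44, -49.5: 37, -46.5: 42, -43.5: 41, -40.5: 39, -37.5: 43, -34.5: 46, -31.5: 358, -28.5: 169, -25.5: 39, -22.5: 39, -19.5: 41, -16.5: 42, -13.5: 41, -10.5: 38, -7.5: 37, -4.5: 37, -1.5: 39, 1.5: 38, 4.5: 46, 7.5: 41, 10.5: 43, 13.5: 46, 16.5: 44, 19.5: 42, 22.5: 38, 25.5: 37, 28.5: 187, 31.5: 338, 34.5: 49, 37.5: 65, 40.5: 73, 43.5: 54, 46.5: 45, 49.5: 47, 52.5: 40, 55.5: 41, 58.5: 43, 61.5: 35, 64.5: 35, 67.5: 33, 70.5: 34, 73.5: 37, 76.5: 40, 79.5: 36, 82.5: 35, 85.5: 35}
seed 1 1075 ((-33.426753997802734, 57.89799118041992), (39.674903869628906, 46.259315490722656), 87.61368560791016)
seed -1 1148 ((-33.14948272705078, -61.549232482910156), (47.441802978515625, 45.91892623901367), 88.49542999267578)
```

View pics/w_tray.png

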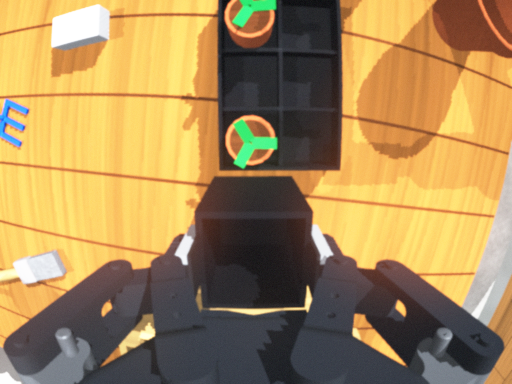

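```bash
python3 plan.py 35 35 601.2,-275,165,96.7
```

```text
t 23.7 p [ 616.9 -375.2  194.9] rot [-179.6   -0.4   96.4] F [ 0.2 -1.  -1.2] g 49.4 q [ 12.  43.  27.  78. -20.  65.  48.]
[[[0.063,-0.003,0.019,-0.004,-0.003,-0.003,35],[0.063,-0.003,0.019,-0.004,-0.003,-0.003,35],[0.063,-0.003,0.019,-0.004,-0.003,-0.003,35],[0.063,-0.002,0.019,-0.004,-0.003,-0.003,35]]]
```

Emit:
send_rows(
  targets=[
    [[0.063,-0.003,0.019,0,0,0,35],[0.063,-0.003,0.019,0,0,0,35],[0.063,-0.003,0.019,0,0,0,35],[0.055,-0.003,0.019,0,0,0,35],[0,0,0,0,0,0,35]],
  ],
)

```text
time: 24.12
position: [601.9, -269.1, 164.7]
tcp_rot: [-179.7, -0.4, 96.7]
contact_force: [0.3, 0.1, -0.9]
grip_width: 0.58
```

Emit:
send_rows(
  targets=[
    [[0,0,0,0,0,0,35],[0,0,0,0,0,0,35]],
  ],
)

```text
time: 24.28
position: [602.9, -264.6, 165.0]
tcp_rot: [-179.7, -0.6, 97.1]
contact_force: [-0.2, 0.1, -0.1]
grip_width: 0.586
```

```bash
python3 plan.py 25 35 601.2,-275,100,96.7
```

```text
t 24.28 p [ 602.9 -264.6  165. ] rot [-179.7   -0.6   97.1] F [-0.2  0.1 -0.1] g 50.1 q [  2.  38.  27.  91. -20.  56.  42.]
[[[-0.009,-0.002,0.054,-0.003,-0.006,0.004,35],[-0.009,-0.002,0.054,-0.003,-0.006,0.004,35],[-0.009,-0.002,0.054,-0.003,-0.006,0.004,35]]]
```

Emit:
send_rows(
  targets=[
    [[-0.013,-0.003,0.05,-0.003,-0.006,0.006,35],[-0.01,-0.002,0.05,-0.003,-0.006,0.004,35],[-0.005,0,0.05,0,-0.005,0.004,35],[0,0,0,0,0,0,35],[0,0,0,0,0,0,35]],
  ],
)

```text
time: 24.7
position: [605.9, -279.2, 107.3]
tcp_rot: [179.7, 0.2, 96.7]
contact_force: [-1.0, -0.4, 0.4]
grip_width: 0.58
```

```bash
python3 plan.py 25 35 601.2,-275,88,96.7
```

```text
t 24.7 p [ 605.9 -279.2  107.3] rot [179.7   0.2  96.7] F [-1.  -0.4  0.4] g 49.5 q [  4.  43.  25.  92. -22.  50.  44.]
[[[0.012,-0.011,0.048,0.011,0.009,0,35]]]
```

Emit:
send_rows(
  targets=[
    [[0.012,-0.011,0.01,0.01,0.008,0,35],[0,0,0.02,0,0,0,35],[0,0,0,0,0,0,35],[0,0,0,0,0,0,35]],
  ],
)

```text
time: 25.03
position: [602.3, -276.3, 98.0]
tcp_rot: [179.8, 0.1, 96.6]
contact_force: [0.0, -0.9, -0.1]
grip_width: 0.58
```

```bash
python3 plan.py 25 35 601.2,-275,88,96.7
```

```text
t 25.03 p [ 602.3 -276.3   98. ] rot [1.798e+02 1.000e-01 9.660e+01] F [ 0.  -0.9 -0.1] g 49.5 q [  4.  43.  25.  93. -22.  49.  44.]
[[[0.004,-0.002,0.025,0.008,0.005,-0.002,35]]]
```

Emit:
send_rows(
  targets=[
    [[0.004,-0.004,0.015,0.006,0.005,0,35],[0.001,-0.001,0.015,0,0,0,35],[0,0,0,0,0,0,35],[0,0,0,0,0,0,35]],
  ],
)

```text
time: 25.37
position: [600.8, -274.5, 86.1]
tcp_rot: [179.8, 0.0, 96.7]
contact_force: [-0.2, -0.1, -0.4]
grip_width: 0.582
```

```bash
python3 plan.py 25 35 601.2,-275,75,96.7; python3 - <<'E'
from wr import *
p,d=shot('top','t_ins'); p,d=shot('scene','s_ins')
a=cv2.imread('pics/t_ins.png')[70:170,290:420]; b=cv2.imread('pics/s_ins.png')[110:240,60:200]
cv2.imwrite('pics/ins.png',np.hstack([cv2.resize(a,(390,300),interpolation=2),cv2.resize(b,(323,300),interpolation=2)]))
E
```

```text
t 25.37 p [ 600.8 -274.5   86.1] rot [179.8   0.   96.7] F [-0.2 -0.1 -0.4] g 49.7 q [  5.  44.  24.  93. -23.  48.  45.]
[[[-0.001,0.001,0.028,0.006,0.001,-0.001,35]]]
```

View pics/ins.png

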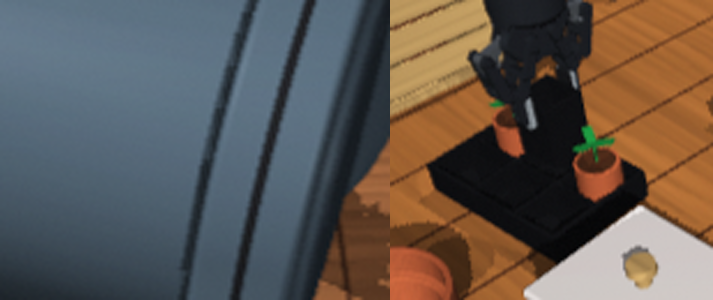

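Scene view shows the pot above the middle cell, between the seedlings. Lowering gently.

Emit:
send_rows(
  targets=[
    [[0,0.001,0.015,0,0,0,35],[0,0,0.015,0,0,0,35],[0,0,0,0,0,0,35],[0,0,0,0,0,0,35]],
  ],
)

```text
time: 25.8
position: [601.6, -274.6, 73.2]
tcp_rot: [179.8, 0.0, 96.7]
contact_force: [0.3, 0.4, 0.0]
grip_width: 0.581
```

```bash
python3 plan.py 25 35 601.2,-275,62,96.7
```

```text
t 25.8 p [ 601.6 -274.6   73.2] rot [179.8   0.   96.7] F [0.3 0.4 0. ] g 49.6 q [  5.  45.  24.  93. -23.  47.  45.]
[[[-0.001,-0.001,0.028,0.007,0.002,-0.001,35]]]
```

Base is now about 29 mm up, below the wall tops, with no contact force. It has entered the cell.

Emit:
send_rows(
  targets=[
    [[-0.001,-0.001,0.015,0.005,0,0,35],[0,-0.001,0.015,0,0,0,35],[0,0,0.012,0,0,0,35],[0,0,0,0,0,0,35],[0,0,0,0,0,0,35]],
  ],
)

```text
time: 26.22
position: [600.5, -275.1, 54.1]
tcp_rot: [-180.0, 0.0, 96.7]
contact_force: [0.2, -0.5, -0.4]
grip_width: 0.58
```

```bash
python3 plan.py 25 35 601.2,-275,48,96.7
```

```text
t 26.22 p [ 600.5 -275.1   54.1] rot [-180.     0.    96.7] F [ 0.2 -0.5 -0.4] g 49.5 q [  5.  46.  23.  93. -24.  45.  45.]
[[[0,0.002,0.015,0,0.001,-0.001,35]]]
```

Emit:
send_rows(
  targets=[
    [[0,0.001,0.01,0,0,0,35],[0,0,0.005,0,0,0,35],[0,0,0,0,0,0,35],[0,0,0,0,0,0,35]],
  ],
)

```text
time: 26.55
position: [601.2, -275.2, 47.7]
tcp_rot: [180.0, 0.0, 96.7]
contact_force: [-0.3, 1.0, 0.3]
grip_width: 0.585
```

Emit:
send_rows(
  targets=[
    [[0,0,0.005,0,0,0,35],[0,0,0.003,0,0,0,35]],
  ],
)

```text
time: 26.72
position: [601.3, -275.5, 47.5]
tcp_rot: [180.0, -0.0, 96.7]
contact_force: [-2.1, 2.6, 4.3]
grip_width: 0.585
```

Contact at z=47.5, as expected for the floor. Release with a partial opening, then lift.

Emit:
send_rows(
  targets=[
    [[0,0,0,0,0,0,56],[0,0,0,0,0,0,60],[0,0,0,0,0,0,64],[0,0,0,0,0,0,64],[0,0,0,0,0,0,64]],
  ],
)

```text
time: 27.13
position: [602.0, -275.9, 48.5]
tcp_rot: [179.9, 0.0, 96.7]
contact_force: [-0.4, -0.2, -0.1]
grip_width: 0.748
```

Emit:
send_rows(
  targets=[
    [[0,0,-0.02,0,0,0,64],[0,0,-0.04,0,0,0,64],[0,0,-0.08,0,0,0,64],[0,0,-0.08,0,0,0,64],[0,0,-0.08,0,0,0,64]],
  ],
)

```text
time: 27.55
position: [596.6, -273.1, 165.4]
tcp_rot: [-179.3, -0.4, 96.6]
contact_force: [0.2, -0.6, 0.2]
grip_width: 0.754
```

Emit:
send_rows(
  targets=[
    [[0,0,0,0,0,0,64],[0,0,0,0,0,0,64]],
  ],
)

```text
time: 27.72
position: [600.4, -275.4, 174.4]
tcp_rot: [-179.9, -0.0, 96.6]
contact_force: [-0.2, 0.3, -1.2]
grip_width: 0.748
```

```bash
python3 plan.py 38 64 560,-200,160,60 427,-107,140,12;python3 circw.py 602 -275 45 63 90 wrist scene; ls -t pics|head -4
```

```text
t 27.72 p [ 600.4 -275.4  174.4] rot [-179.9   -0.    96.6] F [-0.2  0.3 -1.2] g 63.9 q [  3.  38.  27.  90. -20.  57.  42.]
[[[0.033,-0.013,0.006,0,0,0.213,64],[0.032,-0.017,0.006,0,0,0.213,64],[0.03,-0.02,0.006,0,0,0.213,64],[0.027,-0.023,0.006,0,0,0.213,64],[0.025,-0.026,0.006,0,0,0.213,64]]]
[[[0.022,-0.028,0.006,0,0,0.213,64],[0.004,-0.051,0.006,0,0,0.209,64],[-0.001,-0.051,0.006,0,0,0.209,64],[-0.006,-0.05,0.006,0,0,0.209,64],[-0.011,-0.049,0.006,0,0,0.209,64]]]
[[[-0.017,-0.048,0.006,0,0,0.209,64],[-0.021,-0.046,0.006,0,0,0.209,64],[-0.026,-0.043,0.006,0,0,0.209,64],[-0.031,-0.04,0.006,0,0,0.209,64]]]
wrist 1291 [array([ 600.2, -275.2]), array([50.4, 88.6]), np.float64(6.7)] (array([ 599.78071539, -274.95665309]), np.float64(27.91848989771882)) 85.82835477833935
scene 273 [array([ 602.7, -274.7]), array([52.7, 88.8]), np.float64(7.5)] (array([ 602.42050333, -275.1722168 ]), np.float64(27.873674048467667)) 84.73603641299701
scene_2777.npz
scene_2777.png
w_2772.npz
w_2772.png
```

View pics/w_2772.png

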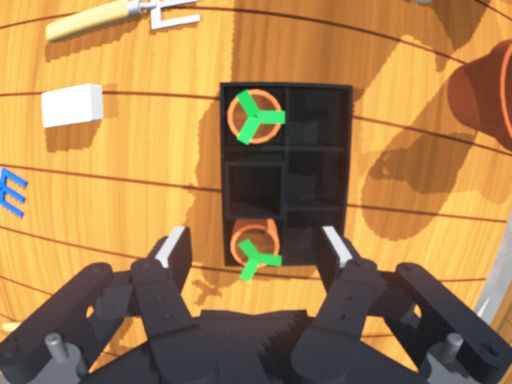

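```bash
python3 - <<'E'
from wr import *
for f in('wrist','scene'):
    if f=='scene': Z=np.load('pics/scene_2777.npz');d=Z['d'];W=world('scene',d);W[d<=0]=np.nan
    else: p,d,W=wlook('wy')
    q=(np.hypot(W[...,0]-601,W[...,1]+275)<37)&(W[...,2]>66)&(W[...,2]<82);P=W[q]
    s=np.linalg.lstsq(np.c_[P[:,:2]-P[:,:2].mean(0),np.ones(len(P))],P[:,2],rcond=None)[0];print(f,len(P),s,np.median(P[:,2]),rect(P))
E
```

```text
wrist 1123 [-1.72139177e-03  1.10384066e-02  7.34889715e+01] 74.60692592724703 ((600.3060913085938, -276.12066650390625), (50.29949188232422, 50.502967834472656), 6.577929973602295)
scene 218 [-3.26409447e-03 -2.00621305e-03  7.14328855e+01] 71.99036152339166 ((603.0048828125, -277.1112365722656), (52.70747756958008, 53.60017395019531), 7.474958896636963)
```

The square pot is seated: rim at 74 mm, level, centred in the cell (wrist px 255,185). Now the fork.

Emit:
send_rows(
  targets=[
    [[0.033,-0.013,0.006,0,0,0.213,64],[0.032,-0.017,0.006,0,0,0.213,64],[0.03,-0.02,0.006,0,0,0.213,64],[0.027,-0.023,0.006,0,0,0.213,64],[0.025,-0.026,0.006,0,0,0.213,64]],
  ],
)

```text
time: 28.28
position: [561.7, -212.8, 154.9]
tcp_rot: [-179.4, 0.2, 64.6]
contact_force: [0.8, 0.4, 0.7]
grip_width: 0.747
```

Emit:
send_rows(
  targets=[
    [[0.022,-0.028,0,0,0,0.213,64],[0.004,-0.05,0,0,0,0.21,64],[0,-0.05,0,0,0,0.21,64],[-0.006,-0.05,0,0,0,0.21,64],[-0.011,-0.05,0,0,0,0.21,64]],
  ],
)

```text
time: 28.7
position: [485.2, -146.0, 149.2]
tcp_rot: [-179.2, 1.0, 33.0]
contact_force: [0.0, 0.4, 0.4]
grip_width: 0.749
```

```bash
python3 plan.py 38 60 427,-107,150,11.5
```

```text
t 28.7 p [ 485.2 -146.   149.2] rot [-179.2    1.    33. ] F [0.  0.4 0.4] g 63.9 q [-23.  31.  45. 114. -29.  48. -18.]
[[[-0.017,-0.04,0,-0.005,0.01,0.187,60],[-0.021,-0.038,0,-0.005,0.01,0.187,60],[-0.024,-0.036,0,-0.005,0.01,0.187,60],[-0.028,-0.034,0,-0.005,0.01,0.187,60]]]
```

Emit:
send_rows(
  targets=[
    [[-0.017,-0.035,0,-0.005,0.01,0.187,60],[-0.02,-0.035,0,-0.005,0.01,0.187,60],[-0.022,-0.032,0,-0.005,0.01,0.187,60],[-0.015,-0.015,0,-0.005,0.01,0.187,60],[0,0,0,0,0,0,60]],
  ],
)

```text
time: 29.12
position: [427.3, -110.9, 144.6]
tcp_rot: [-179.7, 0.8, 10.3]
contact_force: [-0.0, 0.5, -0.3]
grip_width: 0.708
```

Emit:
send_rows(
  targets=[
    [[0,0,0,0,0,0,60],[0,0,0,0,0,0,60]],
  ],
)

```text
time: 29.28
position: [426.7, -110.6, 143.7]
tcp_rot: [-179.8, 1.0, 10.6]
contact_force: [-0.4, -1.0, -0.6]
grip_width: 0.7
```

```bash
cat > fk.py <<'E'
from wr import *
import sys
c=np.array([float(sys.argv[1]),float(sys.argv[2])])
for n in sys.argv[3:]:
    if n=='wrist': p,d,W=wlook('w_fk%d'%(ctrl.sense()['time']*100))
    else: p,d=shot(n,n+'_fk%d'%(ctrl.sense()['time']*100)); W=world(n,d); W[d<=0]=np.nan
    z=W[...,2]; m=(z>11)&(z<32)&(np.hypot(W[...,0]-c[0],W[...,1]-c[1])<110)
    k,l,s,_=cv2.connectedComponentsWithStats(m.astype(np.uint8))
    for i in range(1,k):
        if s[i,4]>150: print(n,s[i,4],rect(W[l==i]),np.median(W[l==i][:,2]))
E
python3 fk.py 410 -112 wrist;python3 plan.py 38 60 427,-107,100,11.5; ls -t pics|head -1
```

```text
wrist 3038 ((399.9322509765625, -113.08314514160156), (138.01959228515625, 24.02520751953125), 11.378788948059082) 22.461763818244687
wrist 1048 ((398.0560302734375, -208.17633056640625), (39.044429779052734, 30.158395767211914), 5.277668476104736) 30.567747679692957
t 29.33 p [ 427.  -110.7  143.8] rot [-179.8    0.9   10.6] F [ 0.4  0.3 -0.7] g 60.0 q [-34.  27.  53. 124. -32.  44. -39.]
[[[0.002,-0.004,0.055,-0.004,0.017,-0.016,60],[0.001,-0.004,0.055,-0.004,0.017,-0.016,60]]]
w_fk2928.npz
```

Emit:
send_rows(
  targets=[
    [[0,-0.006,0.05,-0.004,0.017,-0.016,60],[0,-0.004,0.05,-0.004,0.017,-0.016,60],[0,0,0.05,0,0,0,60],[0,0,0,0,0,0,60],[0,0,0,0,0,0,60]],
  ],
)

```text
time: 29.75
position: [431.0, -109.6, 82.4]
tcp_rot: [179.8, -0.3, 12.0]
contact_force: [1.6, 1.3, -0.1]
grip_width: 0.706
```

```bash
python3 plan.py 25 60 426.3,-107.7,50,11.5
```

```text
t 29.75 p [ 431.  -109.6   82.4] rot [179.8  -0.3  12. ] F [ 1.6  1.3 -0.1] g 60.3 q [-26.  33.  44. 126. -40.  35. -31.]
[[[-0.005,-0.004,0.04,0.003,-0.006,0.009,60],[-0.005,-0.004,0.041,0.003,-0.006,0.009,60]]]
```

Emit:
send_rows(
  targets=[
    [[-0.006,-0.005,0.04,0,-0.006,0.009,60],[-0.006,-0.005,0.04,0,-0.006,0.009,60],[0,0,0,0,0,0,60],[0,0,0,0,0,0,60]],
  ],
)

```text
time: 30.08
position: [429.7, -108.9, 52.8]
tcp_rot: [179.7, -0.3, 11.5]
contact_force: [-0.5, 0.0, 1.1]
grip_width: 0.703
```

```bash
python3 plan.py 25 60 426.3,-107.7,4,11.5
```

```text
t 30.08 p [ 429.7 -108.9   52.8] rot [179.7  -0.3  11.5] F [-0.5  0.   1.1] g 60.0 q [-23.  36.  40. 127. -45.  32. -28.]
[[[-0.004,-0.003,0.061,0.005,-0.005,0.001,60],[-0.004,-0.003,0.061,0.005,-0.005,0.001,60]]]
```

Emit:
send_rows(
  targets=[
    [[-0.006,-0.004,0.04,0.005,-0.005,0,60],[-0.006,-0.004,0.04,0.005,-0.005,0,60],[-0.002,0,0.03,0,0,0,60],[0,0,0,0,0,0,60],[0,0,0,0,0,0,60]],
  ],
)

```text
time: 30.5
position: [430.4, -109.0, 13.6]
tcp_rot: [179.8, -0.6, 11.7]
contact_force: [0.0, -0.5, 0.1]
grip_width: 0.702
```

```bash
python3 plan.py 25 60 426.3,-107.7,4,11.5
```

```text
t 30.5 p [ 430.4 -109.    13.6] rot [179.8  -0.6  11.7] F [ 0.  -0.5  0.1] g 60.0 q [-18.  39.  33. 127. -50.  27. -23.]
[[[-0.01,-0.005,0.024,0.008,-0.02,0.007,60]]]
```

Emit:
send_rows(
  targets=[
    [[-0.01,-0.004,0.01,0.004,-0.01,0.005,60],[-0.002,0,0.01,0,-0.01,0,60],[0,0,0,0,0,0,60],[0,0,0,0,0,0,60]],
  ],
)

```text
time: 30.83
position: [427.8, -109.0, 8.1]
tcp_rot: [179.8, -0.2, 11.6]
contact_force: [0.5, 0.3, -0.5]
grip_width: 0.704
```

```bash
python3 plan.py 25 60 426.3,-107.7,4,11.5
```

```text
t 30.83 p [ 427.8 -109.     8.1] rot [179.8  -0.2  11.6] F [ 0.5  0.3 -0.5] g 60.1 q [-18.  40.  33. 127. -51.  26. -23.]
[[[-0.003,-0.004,0.01,0.007,-0.008,0.003,60]]]
```

Emit:
send_rows(
  targets=[
    [[-0.003,-0.003,0.01,0.004,-0.006,0,60],[0,0,0,0,0,0,60],[0,0,0,0,0,0,10],[0,0,0,0,0,0,10],[0,0,0,0,0,0,10]],
  ],
  force=50,
)

```text
time: 31.25
position: [426.7, -107.8, 4.2]
tcp_rot: [179.9, -0.1, 11.6]
contact_force: [-0.5, 0.1, 0.3]
grip_width: 0.281
```

Emit:
send_rows(
  targets=[
    [[0,0,0,0,0,0,10],[0,0,0,0,0,0,10],[0,0,0,0,0,0,10],[0,0,0,0,0,0,10],[0,0,0,0,0,0,10]],
  ],
)

```text
time: 31.67
position: [426.8, -107.9, 4.4]
tcp_rot: [179.9, -0.1, 11.6]
contact_force: [1.0, -0.2, 1.1]
grip_width: 0.262
```

```bash
python3 plan.py 35 10 430,-105,90,11.5 500,-60,100,50 560,0,100,85 579.6,7.8,100,95.2
```

```text
t 31.67 p [ 426.8 -107.9    4.4] rot [ 1.799e+02 -1.000e-01  1.160e+01] F [ 1.  -0.2  1.1] g 22.3 q [-17.  40.  32. 127. -51.  26. -22.]
[[[0.003,-0.002,-0.071,0.001,-0.001,0.001,10],[0.003,-0.002,-0.071,0.001,-0.001,0.001,10],[0.003,-0.002,-0.071,0.001,-0.001,0.001,10],[0.032,-0.013,-0.004,0,0,-0.224,10],[0.034,-0.009,-0.004,0,0,-0.224,10]]]
[[[0.034,-0.005,-0.004,0,0,-0.224,10],[0.035,-0.001,-0.004,0,0,-0.224,10],[0.035,0.003,-0.004,0,0,-0.224,10],[0.034,0.007,-0.004,0,0,-0.224,10],[0.035,0.003,0,0,0,-0.204,10]]]
[[[0.035,0.007,0,0,0,-0.204,10],[0.034,0.01,0,0,0,-0.204,10],[0.033,0.014,0,0,0,-0.204,10],[0.031,0.017,0,0,0,-0.204,10],[0.029,0.02,0,0,0,-0.204,10]]]
[[[0.012,0.024,0,0,0,-0.178,10],[0.01,0.025,0,0,0,-0.178,10]]]
```

Emit:
send_rows(
  targets=[
    [[0.002,0,-0.06,0,0,0,10],[0.002,0,-0.07,0,0,0,10],[0.002,0,-0.08,0,0,0,10],[0,0,0,0,0,0,10]],
  ],
)

```text
time: 32.0
position: [426.8, -107.5, 89.7]
tcp_rot: [-180.0, 0.3, 11.5]
contact_force: [2.0, -1.0, -2.2]
grip_width: 0.268
```

```bash
python3 fk.py 426 -108 wrist; ls -t pics|head -1; python3 plan.py 35 10 500,-30,100,95.2
```

```text
wrist 1046 ((402.8705139160156, -206.2266082763672), (29.365591049194336, 26.974069595336914), 7.836273670196533) 29.990008615675556
w_fk3200.npz
t 32.05 p [ 425.9 -106.8   88. ] rot [-179.9    0.4   11.6] F [ 0.1  0.7 -3. ] g 22.9 q [-28.  32.  45. 126. -39.  37. -32.]
[[[0.017,-0.012,-0.002,-0.001,0.001,-0.225,10],[0.018,-0.01,-0.002,-0.001,0.001,-0.225,10],[0.019,-0.008,-0.002,-0.001,0.001,-0.225,10],[0.02,-0.005,-0.002,-0.001,0.001,-0.225,10],[0.02,-0.003,-0.002,-0.001,0.001,-0.225,10]]]
[[[0.02,-0.001,-0.002,-0.001,0.001,-0.225,10],[0.02,0.001,-0.002,-0.001,0.001,-0.225,10],[0.02,0.004,-0.002,-0.001,0.001,-0.225,10],[0.02,0.006,-0.002,-0.001,0.001,-0.225,10],[0.019,0.008,-0.002,-0.001,0.001,-0.225,10]]]
[[[0.018,0.01,-0.002,-0.001,0.001,-0.225,10],[0.017,0.012,-0.002,-0.001,0.001,-0.225,10],[0.015,0.014,-0.002,-0.001,0.001,-0.225,10]]]
```

View pics/w_fk3200.png

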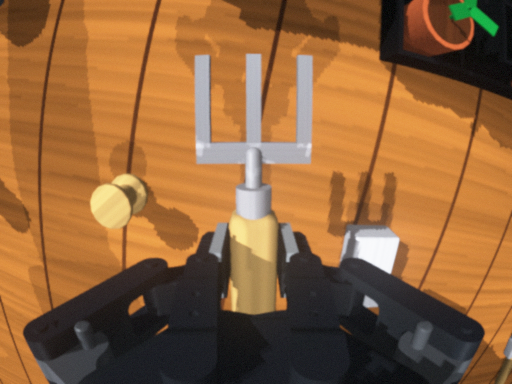

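The fork is held level and in line with the tool. Rotating it well clear of the caddy.

Emit:
send_rows(
  targets=[
    [[0.017,-0.012,-0.005,0,0,-0.225,10],[0.018,-0.01,-0.005,0,0,-0.225,10],[0.019,-0.008,-0.005,0,0,-0.225,10],[0.02,-0.005,-0.002,0,0,-0.225,10],[0.02,-0.003,-0.002,0,0,-0.225,10]],
  ],
)

```text
time: 32.47
position: [450.9, -75.2, 92.2]
tcp_rot: [-179.5, 0.5, 45.0]
contact_force: [0.0, -1.3, -1.9]
grip_width: 0.265
```

Emit:
send_rows(
  targets=[
    [[0.02,0,-0.002,0,0,-0.225,10],[0.02,0,-0.002,0,0,-0.225,10],[0.02,0.004,-0.002,0,0,-0.225,10],[0.02,0.006,-0.002,0,0,-0.225,10],[0.02,0.008,-0.002,0,0,-0.225,10]],
  ],
)

```text
time: 32.88
position: [475.1, -41.4, 90.7]
tcp_rot: [-178.8, 0.1, 78.9]
contact_force: [0.2, 0.3, -0.9]
grip_width: 0.265
```

```bash
python3 plan.py 35 10 500,-30,100,95.2
```

```text
t 32.88 p [475.1 -41.4  90.7] rot [-1.788e+02  1.000e-01  7.890e+01] F [ 0.2  0.3 -0.9] g 22.6 q [-23.  30.  28. 120. -23.  37.  10.]
[[[0.013,0.018,-0.008,-0.014,-0.001,-0.19,10],[0.011,0.02,-0.008,-0.014,-0.001,-0.19,10],[0.01,0.021,-0.008,-0.014,-0.001,-0.19,10]]]
```

Emit:
send_rows(
  targets=[
    [[0.016,0.018,-0.01,-0.014,0,-0.19,10],[0.014,0.02,-0.01,-0.014,0,-0.19,10],[0.01,0.021,-0.01,-0.014,0,-0.19,10],[0,0,0,0,0,0,10],[0,0,0,0,0,0,10]],
  ],
)

```text
time: 33.3
position: [497.8, -23.8, 97.2]
tcp_rot: [-179.6, -0.4, 96.4]
contact_force: [-0.3, -0.9, -1.6]
grip_width: 0.266
```

```bash
python3 plan.py 30 10 575,7.4,80,95.2;  python3 - <<'E'
from wr import *
# caddy yaw & front from wrist picture
p,d,W=wlook('w_cad')
z=W[...,2]; m=(z>125)&(z<142)&(np.hypot(W[...,0]-714,W[...,1]-20)<110)
k,l,s,_=cv2.connectedComponentsWithStats(m.astype(np.uint8)); i=1+np.argmax(s[1:,4]); P=W[l==i]; print(len(P),rect(P))
m=(z>15)&(z<105)&(np.abs(W[...,0]-650)<25)&(np.abs(W[...,1]-14)<60); P=W[m]
if len(P)>20:
    s=np.linalg.lstsq(np.c_[P[:,1]-14,np.ones(len(P))],P[:,0],rcond=None)[0]; print('front',len(P),np.degrees(np.arctan(s[0])),s[1])
for n in('scene','top'):
    Z=np.load(f'pics/{n}0.npz'); W=world(n,Z['d']); z=W[...,2]
    m=(z>15)&(z<105)&(np.abs(W[...,0]-650)<25)&(np.abs(W[...,1]-14)<60); P=W[m]; 
    if len(P)>20:
        s=np.linalg.lstsq(np.c_[P[:,1]-14,np.ones(len(P))],P[:,0],rcond=None)[0]; print(n,'front',len(P),np.degrees(np.arctan(s[0])),s[1])
E
```

```text
t 33.3 p [497.8 -23.8  97.2] rot [-179.6   -0.4   96.4] F [-0.3 -0.9 -1.6] g 22.7 q [-21.  30.  23. 117. -20.  37.  22.]
[[[0.019,0.067,0.014,-0.005,-0.004,0.013,10],[0.019,0.067,0.014,-0.005,-0.004,0.013,10],[0.02,0.067,0.014,-0.005,-0.004,0.013,10]]]
905 ((652.7113037109375, -35.421722412109375), (18.11257553100586, 51.59221267700195), 26.77679443359375)
front 11557 -4.908180795224195 646.7534332816473
top front 672 -5.044364727562792 648.7898143352733
```

View pics/w_cad.png

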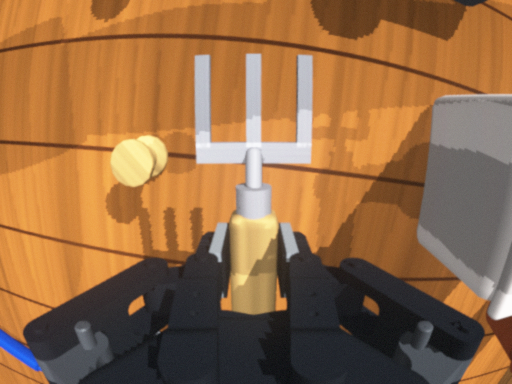

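Emit:
send_rows(
  targets=[
    [[0.02,0.065,0.01,-0.005,-0.004,0.013,10],[0.02,0.065,0.01,-0.005,-0.004,0.013,10],[0.018,0.055,0.01,-0.005,-0.004,0.013,10],[0,0,0,0,0,0,10],[0,0,0,0,0,0,10]],
  ],
)

```text
time: 33.77
position: [565.3, 5.3, 80.1]
tcp_rot: [-179.4, 0.0, 94.2]
contact_force: [0.2, -0.6, -1.8]
grip_width: 0.268
```

```bash
python3 plan.py 30 10 578.5,8.1,50,95.1
```

```text
t 33.77 p [565.3   5.3  80.1] rot [-179.4    0.    94.2] F [ 0.2 -0.6 -1.8] g 22.9 q [-22.  37.  23. 108. -21.  41.  17.]
[[[0.002,0.017,0.037,-0.01,0,-0.016,10],[0.002,0.017,0.038,-0.01,0,-0.016,10]]]
```

Emit:
send_rows(
  targets=[
    [[0.002,0.015,0.035,-0.01,0,-0.016,10],[0.002,0.015,0.035,-0.01,0,-0.016,10],[0,0,0,0,0,0,10],[0,0,0,0,0,0,10]],
  ],
)

```text
time: 34.1
position: [572.7, 5.5, 49.9]
tcp_rot: [-179.7, 0.0, 94.7]
contact_force: [0.6, 0.1, -1.8]
grip_width: 0.269
```

```bash
python3 plan.py 30 10 578.5,8.1,20,95.1
```

```text
t 34.1 p [572.7   5.5  49.9] rot [-179.7    0.    94.7] F [ 0.6  0.1 -1.8] g 23.0 q [-21.  40.  22. 107. -23.  38.  19.]
[[[0.003,0.008,0.037,-0.005,0.001,-0.007,10],[0.003,0.008,0.037,-0.005,0.001,-0.007,10]]]
```

Emit:
send_rows(
  targets=[
    [[0.004,0.006,0.035,-0.005,0,-0.008,10],[0.004,0.006,0.035,-0.005,0,-0.007,10],[0,0,0,0,0,0,10],[0,0,0,0,0,0,10]],
  ],
)

```text
time: 34.43
position: [575.6, 8.0, 20.3]
tcp_rot: [-180.0, 0.0, 95.0]
contact_force: [0.4, 0.7, -0.7]
grip_width: 0.267
```

```bash
python3 plan.py 30 10 578.5,8.1,8,95.1
```

```text
t 34.43 p [575.6   8.   20.3] rot [-180.    0.   95.] F [ 0.4  0.7 -0.7] g 22.8 q [-20.  43.  20. 107. -24.  35.  20.]
[[[0,0.007,0.031,-0.001,0.002,-0.005,10]]]
```

Emit:
send_rows(
  targets=[
    [[0,0.005,0.02,0,0,-0.004,10],[0,0,0.01,0,0,0,10],[0,0,0,0,0,0,10],[0,0,0,0,0,0,10]],
  ],
)

```text
time: 34.77
position: [577.7, 8.1, 7.2]
tcp_rot: [-180.0, 0.0, 95.1]
contact_force: [0.3, -0.3, -2.4]
grip_width: 0.268
```

```bash
python3 plan.py 30 10 578.5,8.1,4.4,95.1
```

```text
t 34.77 p [577.7   8.1   7.2] rot [-180.     0.    95.1] F [ 0.3 -0.3 -2.4] g 22.9 q [-19.  44.  19. 107. -24.  33.  20.]
[[[0,0.002,0.007,-0.002,0.002,-0.001,10]]]
```

Emit:
send_rows(
  targets=[
    [[0,0.002,0.007,0,0,0,10],[0,0,0.002,0,0,0,10],[0,0,0,0,0,0,10]],
  ],
)

```text
time: 35.02
position: [579.1, 8.1, 4.8]
tcp_rot: [180.0, 0.0, 95.0]
contact_force: [-0.7, 0.7, -1.1]
grip_width: 0.268
```

Emit:
send_rows(
  targets=[
    [[0,0,0,0,0,0,32],[0,0,0,0,0,0,42],[0,0,0,0,0,0,50],[0,0,0,0,0,0,50],[0,0,0,0,0,0,50]],
  ],
)

```text
time: 35.43
position: [579.4, 7.9, 5.3]
tcp_rot: [180.0, 0.0, 95.0]
contact_force: [-1.2, 0.4, 0.1]
grip_width: 0.586
```

Emit:
send_rows(
  targets=[
    [[0,0,-0.03,0,0,0,50],[0,0,-0.06,0,0,0,50],[0,0,-0.08,0,0,0,50],[0,-0.01,-0.08,0,0,0,50],[0,-0.02,-0.08,0,0,0,50]],
  ],
)

```text
time: 35.85
position: [564.5, 6.9, 138.6]
tcp_rot: [-179.5, 0.1, 95.0]
contact_force: [0.6, 1.2, -0.0]
grip_width: 0.585
```

Emit:
send_rows(
  targets=[
    [[0,-0.03,-0.08,0,0,0,50],[0,-0.02,-0.05,0,0,0,50],[0,0,0,0,0,0,50],[0,0,0,0,0,0,50],[0,0,0,0,0,0,50]],
  ],
)

```text
time: 36.27
position: [548.5, 4.5, 204.4]
tcp_rot: [179.5, -0.1, 94.9]
contact_force: [0.2, 0.6, -0.3]
grip_width: 0.58
```

```bash
python3 plan.py 30 50 578.5,8.1,200,95.1; python3 fk.py 578 8 wrist scene; ls -t pics | head -4
```

```text
t 36.27 p [548.5   4.5 204.4] rot [ 1.795e+02 -1.000e-01  9.490e+01] F [ 0.2  0.6 -0.3] g 49.5 q [-27.  24.  29. 107. -15.  52.  13.]
[[[0.001,0.038,0.006,0.009,-0.001,-0.003,50],[0.001,0.038,0.006,0.009,-0.001,-0.003,50]]]
wrist 512 ((648.2164306640625, 14.841201782226562), (10.637892723083496, 135.9503173828125), 1.797358512878418) 22.500141726316475
wrist 2111 ((580.7495727539062, -17.59705352783203), (24.36449432373047, 137.35934448242188), 4.851048469543457) 22.099568596283028
scene_fk3631.npz
scene_fk3631.png
w_fk3626.npz
w_fk3626.png
```

Emit:
send_rows(
  targets=[
    [[0.09,-0.02,-0.02,0,0,-0.1,50],[0.09,-0.02,0,0,0,-0.1,50],[0.09,-0.01,0,0,0,-0.1,50],[0.09,0,0,0,0,-0.1,50],[0.09,0,0,0,0,-0.1,50]],
  ],
)

```text
time: 36.78
position: [494.6, 173.0, 205.4]
tcp_rot: [-179.9, 0.5, 108.7]
contact_force: [0.9, 0.4, 0.2]
grip_width: 0.584
```

Emit:
send_rows(
  targets=[
    [[0.09,0,0,0,0,-0.15,50],[0.09,0,0,0,0,-0.15,50],[0.09,0,0,0,0,-0.15,50],[0.09,0,0,0,0,-0.15,50],[0.09,0,0,0,0,-0.15,50]],
  ],
)

```text
time: 37.2
position: [406.6, 338.8, 197.3]
tcp_rot: [-179.2, 0.5, 131.2]
contact_force: [0.5, 0.5, -0.8]
grip_width: 0.584
```

Emit:
send_rows(
  targets=[
    [[0.09,0,0,0,0,-0.15,50],[0.09,0,0,0,0,-0.15,50],[0.09,0,0,0,0,-0.15,50],[0,0,0,0,0,0,50],[0,0,0,0,0,0,50]],
  ],
)

```text
time: 37.62
position: [316.2, 423.8, 189.2]
tcp_rot: [-178.5, 0.0, 145.8]
contact_force: [0.5, -0.9, 0.6]
grip_width: 0.589
```

```bash
python3 fk.py 578 8 top scene; python3 - <<'E'
from meas import *
print(ctrl.sense()['position'])
for n in ('top','scene'):
    p,d=shot(n,n+'_end'); W=world(n,d); W[d<=0]=np.nan; W=W.reshape(-1,3)
    for k,(c,r,a,b) in dict(potrim=((632,285),50,108,125),square=((601,-275),37,66,82),reel=((405,0),30,35,45),jar=((386,203),40,50,60),tin=((385,-216),50,25,35)).items():
        P=W[(np.hypot(*(W[:,:2]-c).T)<r)&(W[:,2]>a)&(W[:,2]<b)]
        if len(P)>5: print(n,k,len(P),[np.round(x,1).tolist() for x in rect(P)],round(np.median(P[:,2]),1))
E
```

```text
top 406 ((581.8375244140625, -20.466812133789062), (24.298673629760742, 132.09034729003906), 5.399085521697998) 20.660645545083575
[316.76949034 423.26418222 189.35350286]
top potrim 161 [[632.8, 287.4], [61.1, 60.7], 28.4] 114.3
top square 148 [[602.0, -274.2], [51.7, 51.6], 5.6] 72.4
top reel 148 [[406.7, -2.4], [33.1, 34.6], 87.3] 39.6
top jar 199 [[385.8, 203.8], [38.1, 38.3], 23.4] 55.1
top tin 426 [[384.6, -214.5], [69.6, 40.4], 8.5] 29.9
scene potrim 352 [[633.5, 286.0], [62.4, 60.8], 3.9] 114.3
scene square 209 [[602.5, -276.7], [53.6, 55.1], 6.4] 72.1
scene reel 126 [[406.5, -3.9], [36.3, 34.1], 13.8] 39.9
scene jar 209 [[388.1, 202.3], [40.9, 37.0], 38.5] 55.0
scene tin 264 [[386.0, -216.6], [71.1, 41.7], 6.2] 30.2
```

View pics/top_end.png

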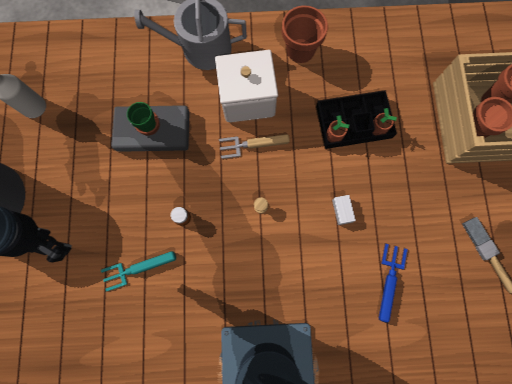

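View pics/scene_end.png

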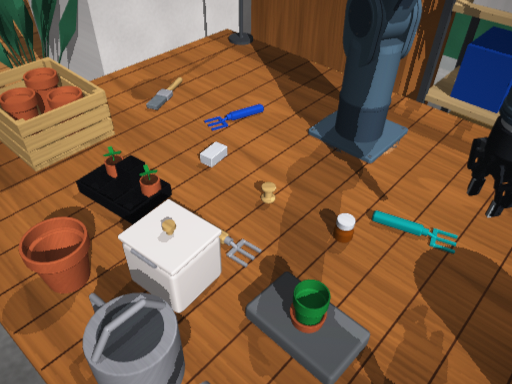

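The final views show everything in place: pot and saucer on the block, square pot in the cell, fork in front of the caddy. The reel, jar and tin have not moved.

Emit:
send_rows(
  targets=[
    [[0,0,0,0,0,0,50],[0,0,0,0,0,0,50],[0,0,0,0,0,0,50]],
  ],
)

```text
time: 38.07
position: [321.9, 419.5, 189.8]
tcp_rot: [-178.6, 0.2, 145.0]
contact_force: [0.2, 0.2, -0.0]
grip_width: 0.586
```

```bash
python3 -c "
from workcell import ctrl
print(ctrl.finish_job(), ctrl.sense()['time'])"
```

```text
the job is handed in; nothing more can be done
the job is handed in; nothing more can be done
```

The bench is laid out as asked, done in the order given, and handed in at about 38 s. My last camera checks found nothing out of place.

- **Saucer and green pot:** The saucer sits within about 1–2 mm of the block's middle. The pot stands in it, with its rim about 1° off level and at the height that means it is fully down.
- **Square pot:** It is down on the floor of the middle cell. Its rim is at about 74 mm and level, and it lines up with the tray.
- **Fork:** The wooden-handled one lies in front of the caddy with its middle line about 70 mm away. It is within about 1° of parallel and about 1 mm of centred, tines to the robot's left.
- **Left alone:** The reel, jar and seed tin measured where they started, within camera noise. I did not touch the blue and turquoise forks.

**Limits of the checks:** The cameras disagreed with each other by about 2 mm, which is within their stated calibration. The highest wrist force I saw reported was about 32 N, for a moment while seating the green pot. In the last pictures only the top camera gave a fork measurement, because the caddy hides part of it in the scene view. It agreed with the wrist view taken just before.

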